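# Test the radio stop boxes before opening

### The arm

A 6-joint arm with a two-finger parallel gripper is mounted at the origin on the work surface. World frame = base frame: x ahead of the robot, y to its left, z up, the work surface at z = 0. Lengths are in mm, angles in rad, forces in N, time in s.
With the tool pointing down it reaches from about 400 to 925 mm from the base axis. Payload 12.5 kg.
Tool frame: the origin (TCP) lies between the finger pads; the fingertips stand 11 mm ahead of it and the grasp point (between the pads) lies 8 mm behind it; y points along the fingers, x is the direction in which the jaws open and shut, and the axes are right-handed (so a half turn about y gives the same grasp; the last joint's range is limited). The gripper opens to 95 mm and grips with 3 to 60 N. Pads are 20 mm wide; open, the fingers measure 119 mm over their backs; the gripper's body (75 mm by 180 mm) begins 59 mm behind the grasp point.
Start: joints at [1.099, 0.491, 1.559, -0, 1.092, -0.106], TCP at [223.544, 583.672, 225.661] pointing down, gripper open.
Joint ranges: [-3.1, 3.1], [-0.84, 2.19], [0.05, 2.79], [-1.13, 4.28], [0.06, 2.93], [-2.69, 2.69]. Speed limits (rad/s): [2.22, 2.22, 2.79, 3.14, 3.14, 3.14].

### API

Orientations are given as [roll, pitch, yaw] about the fixed x, y, z axes, in that order (R = Rz(yaw) Ry(pitch) Rx(roll)).
In Python, from cell import env gives the robot as it stands.
- The arm moves only by the tool jog_arm, never from a script. Its argument "series" is a list of rows, each an object of numbers: "dx", "dy", "dz": the shift along the world's x, y, z in m; "rx", "ry", "rz": the turn, a rotation vector about the world's x, y, z in degrees; "gripper": the opening, from 0 (shut) to 1 (fully open). A call has 1 to 12 rows; each row shifts and turns the commanded pose from where the row before left it; what a row does not reach is not made up. A row lasts 1/10 s, in which the tool goes at most 50 mm and 8.59 degrees, less where a joint would pass 70% of its speed; a pose out of reach is approached as far as the arm can. A call is refused whole if a number of a shift passes 0.05 or a number of a turn 8.59, either way. A call with a gripper value outside its range is refused whole. The fingers move at their own pace and stop on an object; the grip force is fixed at half the most. Time passes only in rows, so rows that do not move let the fingers close. It gives the time, the measured TCP pose, the force and the opening at its end, in the units of the state.
- env.state(): the state, without advancing time (a new reading comes with each control period).
- env.read_camera(name): name is "scene" or "side" or "wrist"; returns the picture (400x640x3 uint8, red, green, blue); there is no depth.
- env.camera_info(name): a dict with "camera_matrix" (3x3 intrinsics, pixels), "R" (3x3) and "t" (3): a world point X has camera coordinates R X + t; the wrist camera has in their place "mount" (4x4, takes a point from camera to tool coordinates, whose origin is the TCP and whose axes are the tool frame's). Camera axes: x right, y down, z forward; pixel columns grow to the right and rows downward; lengths in mm; the calibration is good to about 2 mm. A picture is of the moment at which its call begins: read the wrist's pose just before it. camera_info takes no time and is no camera call.
- env.job_done(): hands the job in, once; it reports no verdict.
The state is a dict: "t": time; "joints": joint angles; "qvel": joint speeds; "tau": joint torques, N m; "eef_pos": TCP position; "tcp_rot": TCP orientation; "ft_force": force on the tool from outside, world axes, zero at the start; "moment": the same for the moment, N m; "opening": opening from 0.0 (shut) to 1.0 (fully open).
Only numpy, scipy, OpenCV 4.12 (cv2) and the standard library are available. Lean on these libraries where they do the work, as an engineer would, in place of code of your own. Each camera call takes 0.05 s, during which the arm holds its last target.

### The job

Before the model railway opens, test the three radio stop boxes in the charging desk, working from left to right as the robot sees them: press each red mushroom button in as far as it will go and let it go. A sound button stays in; leave those boxes latched in their bays. If a button springs back out, lift that box out and set it down gently, upright, on the floor of the wooden repair tray; leave the models and the mug alone.

Things in the scene. Friction and masses are not known exactly. Their poses are not given: they have to be found in the camera images.
- box_left_centre (a point): left box (+y end of the desk, robot's view) of three alike: loose radio stop box, grey plastic, 80 x 60 x 54 mm (own x, y, z), about 0.35 kg, red mushroom button on top. Point: middle of the box, 27 mm above its underside. Own z points out through the button, in the bay 30 degrees off vertical, leaning to the robot; x points up the slope, y is the 60 mm width to grip. Button top 83 mm above the underside (74 pressed).
- button_left_top (a point): middle of the top of that box's red mushroom button (40 mm across, head 14 mm thick, over a fixed black collar 44 mm across and 6 mm high on the box's lid); moves with the button. Own z points out along the stroke.
- button_left (a joint): how far that button is pressed (m): 0 out (at the start), 0.009 fully home on its stop. It takes about 7 N to start moving; the force then falls. A sound button snaps in past 6 mm and stays at 0.009 when let go (about 3 N holds it). A faulty one meets a hard stop 4 to 5 mm in and springs back to 0. Any of the boxes may be faulty.
- box_middle_centre (a point): middle box of three alike: loose radio stop box, grey plastic, 80 x 60 x 54 mm (own x, y, z), about 0.35 kg, red mushroom button on top. Point: middle of the box, 27 mm above its underside. Own z points out through the button, in the bay 30 degrees off vertical, leaning to the robot; x points up the slope, y is the 60 mm width to grip. Button top 83 mm above the underside (74 pressed).
- button_middle_top (a point): middle of the top of that box's red mushroom button (40 mm across, head 14 mm thick, over a fixed black collar 44 mm across and 6 mm high on the box's lid); moves with the button. Own z points out along the stroke.
- button_middle (a joint): how far that button is pressed (m): 0 out (at the start), 0.009 fully home on its stop. It takes about 7 N to start moving; the force then falls. A sound button snaps in past 6 mm and stays at 0.009 when let go (about 3 N holds it). A faulty one meets a hard stop 4 to 5 mm in and springs back to 0. Any of the boxes may be faulty.
- box_right_centre (a point): right box (-y end) of three alike: loose radio stop box, grey plastic, 80 x 60 x 54 mm (own x, y, z), about 0.35 kg, red mushroom button on top. Point: middle of the box, 27 mm above its underside. Own z points out through the button, in the bay 30 degrees off vertical, leaning to the robot; x points up the slope, y is the 60 mm width to grip. Button top 83 mm above the underside (74 pressed).
- button_right_top (a point): middle of the top of that box's red mushroom button (40 mm across, head 14 mm thick, over a fixed black collar 44 mm across and 6 mm high on the box's lid); moves with the button. Own z points out along the stroke.
- button_right (a joint): how far that button is pressed (m): 0 out (at the start), 0.009 fully home on its stop. It takes about 7 N to start moving; the force then falls. A sound button snaps in past 6 mm and stays at 0.009 when let go (about 3 N holds it). A faulty one meets a hard stop 4 to 5 mm in and springs back to 0. Any of the boxes may be faulty.
- desk_face (a point): charging desk: fixed grey wedge 335 mm wide (y), 130 deep (x), 30 high in front, 105 at the back; its face rises away from the robot at 30 degrees. Point: middle of the face, 67.5 mm up; axes level (x away from the robot, y left). Bays 110 mm apart along y, middles 12 mm down the slope from it, with a 12 mm high ledge below the boxes and 6 mm ribs 2.5 mm from their sides.
- tray_in (a point): open wooden repair tray, fixed, empty, 200 x 160 mm outside (own x, y), 28 mm high, walls 6 mm thick; stands to the left or to the right of the desk. Point: centre of its inner floor, 6 mm above the table; own z up.
- shed: model goods shed, white walls and grey gable roof, on a base plate 130 x 150 mm, 80 mm high, loose, on the other side of the desk from the tray; origin at the centre of its underside. To be left alone.
- wagon: brown model goods wagon on a display track, 34 x 150 mm, 51 mm high, loose, on the table before the desk; origin at the centre of its underside. To be left alone.
- mug: white mug, 80 mm across, 92 mm high, loose, behind the desk; origin at the centre of its underside. To be left alone.
Things that resemble listed ones, but are neither listed nor needed, are in the scene too. What is shaped like the part that bears box_right_centre but blue is not meant. Leave any pink look-alike of the part that bears box_middle_centre alone.

How it is judged:
By the outcome, as a careful person would: the job done as asked, in the order asked, and still so for the second after the job is handed in, with the robot touching nothing.
It also fails if it takes over 61 s, if anything falls off the work surface, if the arm or the gripper's body presses on something with over 40 N, if the wrist force passes 120 N, or if a joint passes its speed limit or range.

## Working session

There is one attempt and no reset: what is moved stays moved. The work goes in short steps, Python scripts to look and compute and a tool call to move; the robot and the scene stay as the last step left them, time stands still between calls to the robot, and variables do not carry over. Pictures are saved under pics/ and viewed, and the job is handed in when it is done.

Besides the shell and the picture viewer there is one more tool, called after ">>>" as name([rows], argument=value, ...), one row to a line, values as JSON. jog_arm: Moves the arm, as the interface text tells. Its arguments: {"type":"object","properties":{"series":{"type":"array"}},"required":["series"]}

```bash
ls; mkdir -p pics; python3 - <<'E'
from cell import env
import cv2
print(env.state())
for n in ["scene","side","wrist"]:
    im=env.read_camera(n); cv2.imwrite(f"pics/{n}0.png",im[:,:,::-1])
    print(n,env.camera_info(n))
E
```

```text
pics
{'t': 0.0, 'joints': array([ 1.09936790e+00,  4.91571925e-01,  1.55946852e+00, -1.19741321e-07,
        1.09170808e+00, -1.05646627e-01]), 'qvel': array([ 4.72904525e-04,  5.36619854e-05,  1.14207159e-03, -3.52126563e-04,
        1.38723607e-03, -1.58407058e-03]), 'tau': array([ 1.35910912e-03, -6.12655520e+01, -2.58174598e+01,  6.92690816e-02,
        4.83010348e-02, -6.33441050e-05]), 'eef_pos': array([223.44478495, 583.43287555, 225.04749837]), 'tcp_rot': array([-1.57067455e+00,  1.14943551e-03,  1.20501465e+00]), 'ft_force': array([-0.00572964, -0.07798007, -0.09662887]), 'moment': array([ 0.08076674,  0.03573423, -0.02247368]), 'opening': 0.9989204960837877}
scene {'camera_matrix': array([[475.18118933,   0.        , 319.28107088],
       [  0.        , 475.18118933, 194.19486848],
       [  0.        ,   0.        ,   1.        ]]), 'R': array([[ 0.62519301,  0.78039549,  0.01079691],
       [ 0.65596531, -0.51791264, -0.5490683 ],
       [-0.42289857,  0.35035606, -0.83570774]]), 't': array([-379.69635384, -337.84828592, 1667.52906815])}
side {'camera_matrix': array([[492
[... 183 characters left out ...]
-0.0153448 ],
       [-0.10544739, -0.71101725, -0.69522321],
       [ 0.08084929,  0.6906766 , -0.7186301 ]]), 't': array([-594.43669867,  152.29281145, 1136.69168238])}
wrist {'camera_matrix': array([[339.1957231 ,   0.        , 318.19392773],
       [  0.        , 339.1957231 , 198.37417396],
       [  0.        ,   0.        ,   1.        ]]), 'mount': array([[ 9.99999393e-01, -4.88000864e-04, -9.87686942e-04,
        -7.44285566e-01],
       [ 8.18099778e-04, -2.71494808e-01,  9.62439557e-01,
        -1.59867986e+02],
       [-7.37823212e-04, -9.62439781e-01, -2.71494244e-01,
         7.74897539e+01],
       [ 0.00000000e+00,  0.00000000e+00,  0.00000000e+00,
         1.00000000e+00]])}
```

View pics/scene0.png

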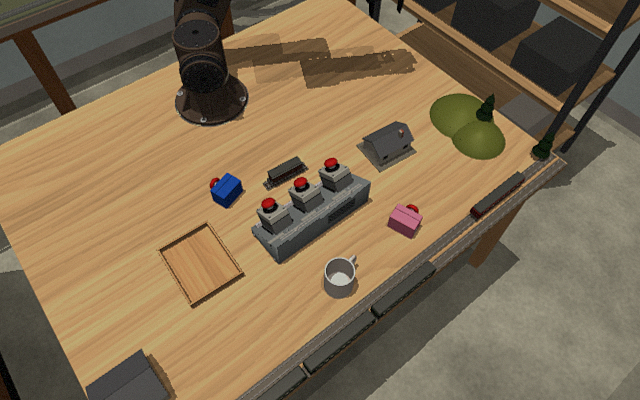

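View pics/side0.png

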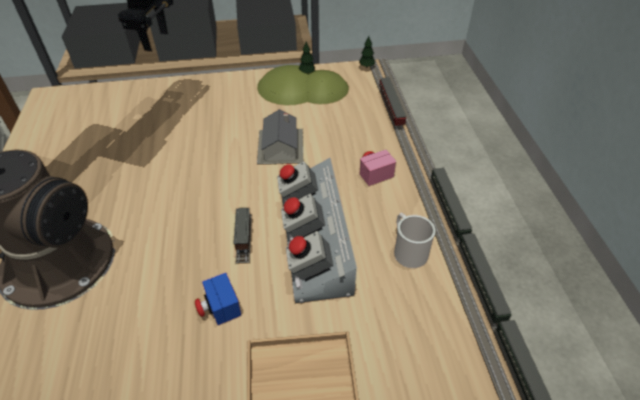

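View pics/wrist0.png

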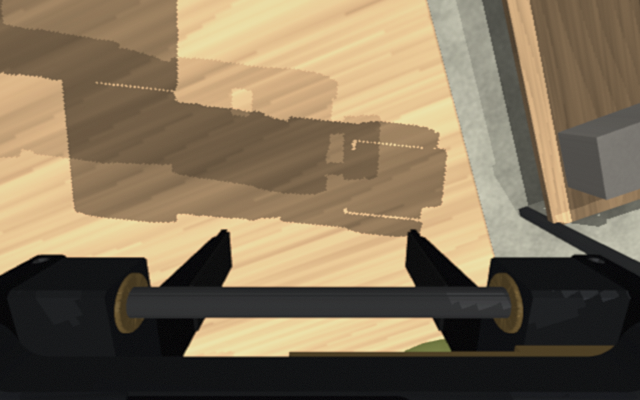

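```bash
cat > h.py <<'E'
from cell import env
import cv2, numpy as np
from scipy.spatial.transform import Rotation as Rot
def proj(n,X):
    c=env.camera_info(n); X=np.atleast_2d(X)
    p=(c["R"]@X.T).T+c["t"]; p=p@c["camera_matrix"].T
    return p[:,:2]/p[:,2:]
def P(n):
    c=env.camera_info(n); return c["camera_matrix"]@np.c_[c["R"],c["t"]]
def tri(a,b):
    h=cv2.triangulatePoints(P("scene"),P("side"),np.array(a,float).reshape(2,1),np.array(b,float).reshape(2,1))
    return (h[:3]/h[3]).ravel()
def onplane(n,uv,z):
    c=env.camera_info(n); d=c["R"].T@np.linalg.inv(c["camera_matrix"])@np.array([*uv,1.]); o=-c["R"].T@c["t"]
    return o+d*(z-o[2])/d[2]
def red(im):
    i=im.astype(int); return ((i[...,0]>110)&(i[...,1]<60)&(i[...,2]<60)).astype(np.uint8)
def blobs(m):
    n,l,s,c=cv2.connectedComponentsWithStats(m); return [(np.round(c[i],1),s[i]) for i in range(1,n) if s[i][4]>15]
E
python3 - <<'E'
from h import *
for n,(x0,y0,x1,y1) in dict(scene=(150,110,450,310),side=(180,90,460,400)).items():
    im=cv2.imread(f"pics/{n}0.png"); 
    for c,s in blobs(red(im[:,:,::-1])): print(n,c,s)
    k=2.6 if n=="scene" else 1.9
    cv2.imwrite(f"pics/{n}0c.png",cv2.resize(im[y0:y1,x0:x1],None,fx=k,fy=k,interpolation=cv2.INTER_CUBIC))
E
```

```text
scene [330.3 161.6] [324 158  13   8  79]
scene [299.8 181.2] [294 177  13   9  86]
scene [212.8 181.3] [210 178   9   9  32]
scene [267.4 202.3] [261 198  14  10  96]
scene [412.8 206.8] [407 204  11   7  32]
side [286.5 171.5] [280 166  14  12 122]
side [291.2 204.8] [284 197  16  16 184]
side [297.  244.3] [289 236  17  17 205]
side [198.8 307.5] [196 300   8  15  66]
```

View pics/scene0c.png

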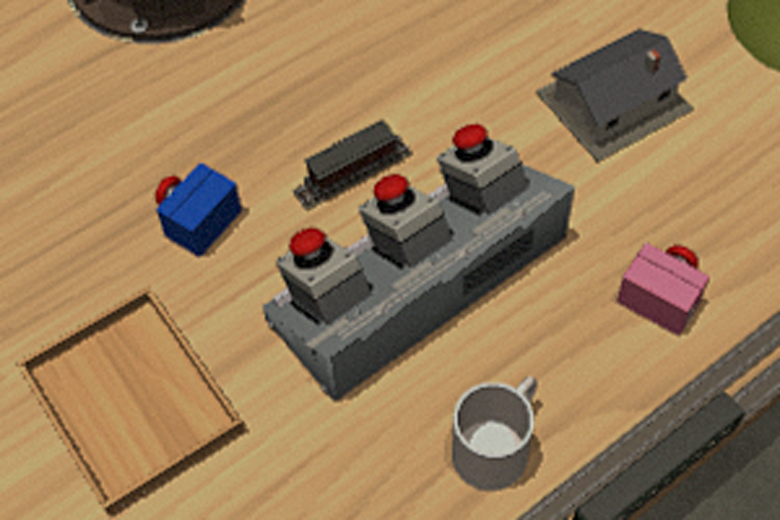

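View pics/side0c.png

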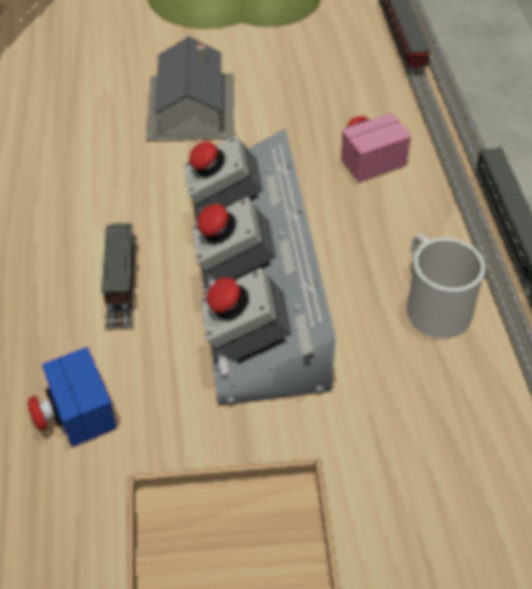

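```bash
python3 - <<'E'
from h import *
from scipy.optimize import least_squares
def red2(im):
    i=im.astype(int); return ((i[...,0]>60)&(i[...,1]<0.5*i[...,0])&(i[...,2]<0.5*i[...,0])).astype(np.uint8)
C={}
for n in ("scene","side"):
    im=cv2.imread(f"pics/{n}0.png")[:,:,::-1]
    b=[(c,s) for c,s in blobs(red2(im))]
    for c,s in b: print(n,c,s)
    C[n]=b
E
```

```text
scene [330.2 162. ] [324 158  13   9  90]
scene [299.7 181.6] [294 177  13  10  99]
scene [213.1 181.7] [210 178   9  10  42]
scene [267.7 202.4] [261 198  14  10 108]
scene [412.5 207.2] [406 204  12   9  45]
side [367.5 153.1] [364 152   9   4  21]
side [286.6 171.4] [280 165  15  14 150]
side [291.5 205.2] [284 197  17  17 205]
side [297.4 244.7] [289 236  18  19 242]
side [199.  307.5] [195 299  10  17  88]
```

```bash
cat >> h.py <<'E'
def desk(p):
    x,y,yaw=p; Rz=Rot.from_euler('z',yaw).as_matrix(); s,c=.5,np.sqrt(.75)
    B=np.c_[Rz@[c,0,s],Rz@[0,1,0],Rz@[-s,0,c]]  # slope, left, normal
    return np.array([x,y,67.5]),B
E
python3 - <<'E'
from h import *
from scipy.optimize import least_squares
obs={"scene":[(330.2,162),(299.7,181.6),(267.7,202.4)],"side":[(286.6,171.4),(291.5,205.2),(297.4,244.7)]}
a=np.linspace(0,2*np.pi,60)
head=np.concatenate([np.c_[20*np.cos(a),20*np.sin(a),0*a+69],np.c_[20*np.cos(a),20*np.sin(a),0*a+76],np.c_[15*np.cos(a),15*np.sin(a),0*a+83]])
def cen(n,pts):
    h=cv2.convexHull(proj(n,pts).astype(np.float32)); m=cv2.moments(h); return np.array([m['m10'],m['m01']])/m['m00']
def res(p):
    o,B=desk(p); r=[]
    for n in obs:
        for k,ob in enumerate(obs[n]):
            X=o+(B@(np.array([-12,110*(1-k),0])+head).T).T
            r.append(cen(n,X)-ob)
    return np.ravel(r)
s=least_squares(res,[600,0,0],x_scale=[10,10,.1]); print(s.x,s.fun.round(1))
o,B=desk(s.x)
for k in range(3):
    print(k,"button top",(o+B@[-12,110*(1-k),83]).round(1),"tri centre",tri(obs["scene"][k],obs["side"][k]).round(1),"model head centre",(o+B@[-12,110*(1-k),76]).round(1))
for uv in [(158.5,249.6),(207.7,222.3),(244.2,274.2),(192.3,306.9)]: print("tray",onplane("scene",uv,28).round(1))
for uv in [(130/1.9+180,478/1.9+90),(318/1.9+180,461/1.9+90)]: print("tray side",onplane("side",uv,28).round(1))
# overlay desk
for n in obs:
    im=cv2.imread(f"pics/{n}0.png")
    x,y,yaw=s.x; Rz=Rot.from_euler('z',yaw).as_matrix()
    D=np.array([[-65,167.5,30],[65,167.5,105],[65,-167.5,105],[-65,-167.5,30],[-65,167.5,0],[65,167.5,0],[65,-167.5,0],[-65,-167.5,0]])
    W=(Rz@D.T).T+[x,y,0]; q=proj(n,W)
    k=2.4 if n=="scene" else 1.9; off=(150,110) if n=="scene" else (180,90); sz=(300,200) if n=="scene" else (280,310)
    c=cv2.resize(im[off[1]:off[1]+sz[1],off[0]:off[0]+sz[0]],None,fx=k,fy=k,interpolation=cv2.INTER_CUBIC)
    f=lambda u:tuple(int(v) for v in (u-np.array(off)+.5)*k)
    for i,j in [(0,1),(1,2),(2,3),(3,0),(2,6),(3,7),(1,5),(5,6),(6,7)]: cv2.line(c,f(q[i]),f(q[j]),(0,255,0),1)
    for kk in range(3):
        b=np.array([[a,b2,h] for h in(0,54) for a,b2 in((-40,-30),(40,-30),(40,30),(-40,30))])+[-12,110*(1-kk),0]
        qq=proj(n,o+(B@b.T).T)
        for i in range(4): cv2.line(c,f(qq[4+i]),f(qq[4+(i+1)%4]),(255,255,0),1)
    cv2.imwrite(f"pics/{n}0o.png",c)
E
```

```text
[ 5.87801728e+02 -6.38968074e-01  7.66064613e-02] [ 1.7 -6.7  4.  -5.2  5.9 -3.6 -6.5 -5.  -3.4 -5.7 -0.1 -7.3]
0 button top [527.6 105.1 133.4] tri centre [546.2  87.5 123.5] model head centre [531.1 105.3 127.3]
1 button top [536.1  -4.6 133.4] tri centre [546.9 -23.1 124.9] model head centre [539.6  -4.3 127.3]
2 button top [ 544.5 -114.3  133.4] tri centre [ 547.8 -132.8  124.3] model head centre [ 548.  -114.   127.3]
tray [ 432.8 -428.9   28. ]
tray [ 442.2 -277.3   28. ]
tray [ 640.5 -284.8   28. ]
tray [ 633.3 -439.7   28. ]
tray side [ 432.  -280.2   28. ]
tray side [ 625.8 -288.4   28. ]
```

View pics/scene0o.png

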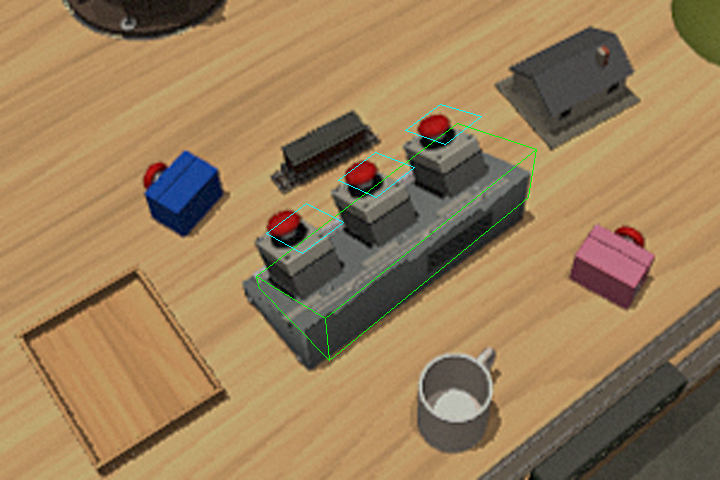

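View pics/side0o.png

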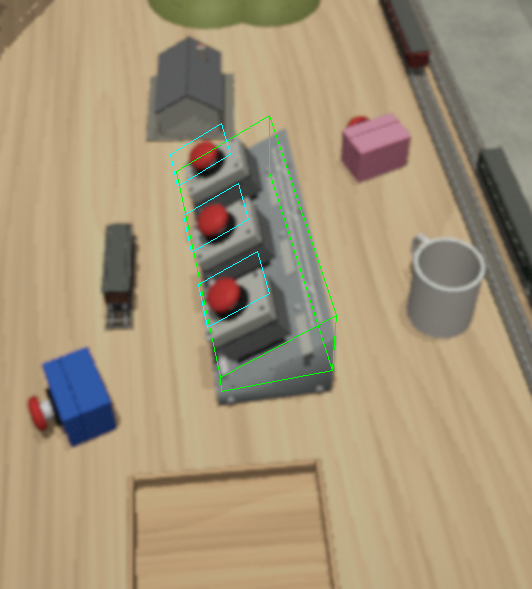

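```bash
cat > fit.py <<'E'
from h import *
from scipy.optimize import least_squares
obs={"scene":[(330.2,162),(299.7,181.6),(267.7,202.4)],"side":[(286.6,171.4),(291.5,205.2),(297.4,244.7)]}
a=np.linspace(0,2*np.pi,60)
head=np.concatenate([np.c_[20*np.cos(a),20*np.sin(a),0*a+69],np.c_[20*np.cos(a),20*np.sin(a),0*a+76],np.c_[15*np.cos(a),15*np.sin(a),0*a+83]])
def cen(n,pts):
    h=cv2.convexHull(proj(n,pts).astype(np.float32)); m=cv2.moments(h); return np.array([m['m10'],m['m01']])/m['m00']
def res(p):
    o,B=desk(p); r=[]
    for n in obs:
        for k,ob in enumerate(obs[n]):
            X=o+(B@(np.array([-12,110*(1-k),0])+head).T).T
            r.append(cen(n,X)-ob)
    return np.ravel(r)
s=least_squares(res,[600,-20,0],x_scale=[10,10,.1],diff_step=1e-2); print(s.x,s.fun.round(1))
s=least_squares(lambda p:res([p[0]*100,p[1]*100,p[2]]),[6,-.2,.05],method="lm",diff_step=.02); s.x[:2]*=100; print(s.x,s.fun.round(1))
o,B=desk(s.x)
for k in range(3):
    print(k,"button top",(o+B@[-12,110*(1-k),83]).round(1),"tri centre",tri(obs["scene"][k],obs["side"][k]).round(1),"model head centre",(o+B@[-12,110*(1-k),76]).round(1))
for n in obs:
    im=cv2.imread(f"pics/{n}0.png")
    x,y,yaw=s.x; Rz=Rot.from_euler('z',yaw).as_matrix()
    D=np.array([[-65,167.5,30],[65,167.5,105],[65,-167.5,105],[-65,-167.5,30],[-65,167.5,0],[65,167.5,0],[65,-167.5,0],[-65,-167.5,0]])
    W=(Rz@D.T).T+[x,y,0]; q=proj(n,W)
    k=2.4 if n=="scene" else 1.9; off=(150,110) if n=="scene" else (180,90); sz=(300,200) if n=="scene" else (280,310)
    c=cv2.resize(im[off[1]:off[1]+sz[1],off[0]:off[0]+sz[0]],None,fx=k,fy=k,interpolation=cv2.INTER_CUBIC)
    f=lambda u:tuple(int(v) for v in (u-np.array(off)+.5)*k)
    for i,j in [(0,1),(1,2),(2,3),(3,0),(2,6),(3,7),(1,5),(5,6),(6,7)]: cv2.line(c,f(q[i]),f(q[j]),(0,255,0),1)
    for kk in range(3):
        b=np.array([[a,b2,h] for h in(0,54) for a,b2 in((-40,-30),(40,-30),(40,30),(-40,30))])+[-12,110*(1-kk),0]
        qq=proj(n,o+(B@b.T).T)
        for i in range(4): cv2.line(c,f(qq[4+i]),f(qq[4+(i+1)%4]),(255,255,0),1)
    cv2.imwrite(f"pics/{n}0p.png",c)
E
python3 fit.py
```

```text
[ 5.94289893e+02 -2.29331584e+01  6.00250865e-03] [-0.1 -0.4 -0.  -0.3 -0.2 -0.3  0.2 -0.2  0.3  0.2  0.2  0.1]
[ 5.94289816e+02 -2.29336534e+01  6.01610190e-03] [-0.1 -0.4 -0.  -0.3 -0.2 -0.3  0.2 -0.2  0.3  0.2  0.2  0.1]
0 button top [541.7  86.8 133.4] tri centre [546.2  87.5 123.5] model head centre [545.2  86.8 127.3]
1 button top [542.4 -23.2 133.4] tri centre [546.9 -23.1 124.9] model head centre [545.9 -23.2 127.3]
2 button top [ 543.1 -133.2  133.4] tri centre [ 547.8 -132.8  124.3] model head centre [ 546.6 -133.2  127.3]
```

```bash
sleep 3
```

```text
(no output)
```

View pics/scene0p.png

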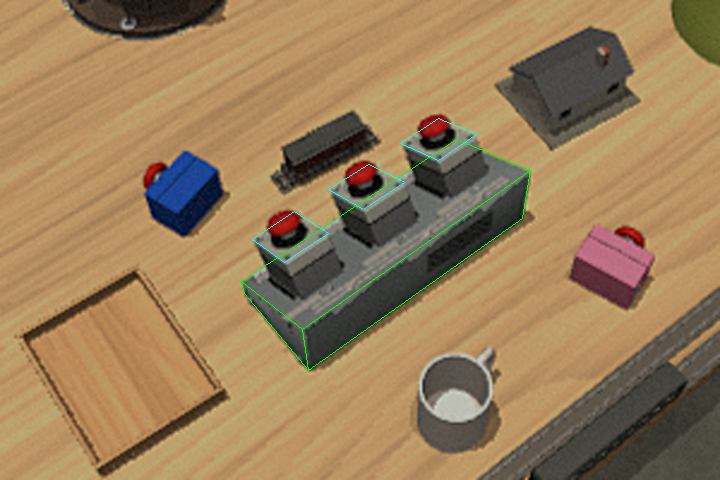

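View pics/side0p.png

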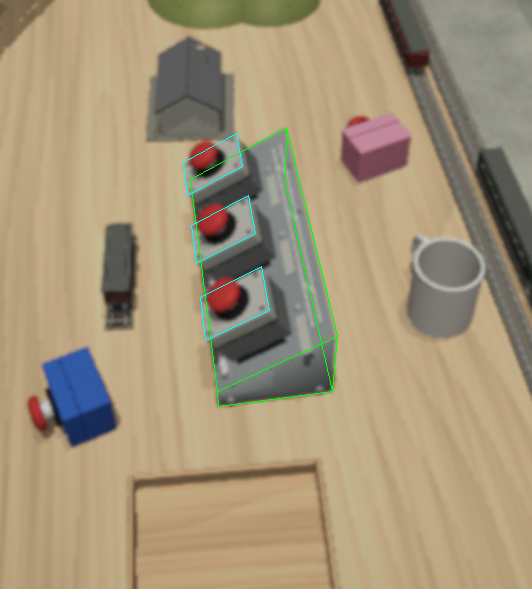

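```bash
cat >> h.py <<'E'
DP=np.array([594.29,-22.93,0.006])
def Rpress():
    o,B=desk(DP); y=-B[:,2]; x=B[:,1]; return np.c_[x,y,np.cross(x,y)]
def Rtool(s): return Rot.from_euler('xyz',s["tcp_rot"]).as_matrix()
def todo(p,R):
    s=env.state(); d=np.array(p)-s["eef_pos"]; rv=np.degrees(Rot.from_matrix(R@Rtool(s).T).as_rotvec())
    print("t",s["t"],"pos",s["eef_pos"].round(1),"d mm",d.round(1),"rv deg",rv.round(2),"F",s["ft_force"].round(2),"op",round(s["opening"],3))
def top(k,h=83): o,B=desk(DP); return o+B@[-12,110*(1-k),h]
def nrm(): return desk(DP)[1][:,2]
E
python3 -c "
from h import *
print(top(0)+51*nrm(),nrm(),Rpress()); todo(top(0)+51*nrm(),Rpress())
for n in range(1): print()
"
```

```text
[516.23909217  86.60366896 177.54740411] [-0.499991   -0.00299998  0.8660254 ] [[-0.00599996  0.499991   -0.86600982]
 [ 0.999982    0.00299998 -0.00519612]
 [ 0.         -0.8660254  -0.5       ]]
t 0.15 pos [223.5 583.5 225.2] d mm [ 292.8 -496.9  -47.7] rv deg [ -5.35 -29.7   20.82] F [ 0.65  0.19 -0.77] op 0.999
```

>>> jog_arm([
  {"dx":0.0244,"dy":-0.0414,"dz":0,"rx":-0.45,"ry":-2.48,"rz":1.735,"gripper":0},
  {"dx":0.0244,"dy":-0.0414,"dz":0,"rx":-0.45,"ry":-2.48,"rz":1.735,"gripper":0},
  {"dx":0.0244,"dy":-0.0414,"dz":0,"rx":-0.45,"ry":-2.48,"rz":1.735,"gripper":0},
  {"dx":0.0244,"dy":-0.0414,"dz":0,"rx":-0.45,"ry":-2.48,"rz":1.735,"gripper":0},
  {"dx":0.0244,"dy":-0.0414,"dz":0,"rx":-0.45,"ry":-2.48,"rz":1.735,"gripper":0},
  {"dx":0.0244,"dy":-0.0414,"dz":0,"rx":-0.45,"ry":-2.48,"rz":1.735,"gripper":0},
  {"dx":0.0244,"dy":-0.0414,"dz":0,"rx":-0.45,"ry":-2.48,"rz":1.735,"gripper":0},
  {"dx":0.0244,"dy":-0.0414,"dz":0,"rx":-0.45,"ry":-2.48,"rz":1.735,"gripper":0},
  {"dx":0.0244,"dy":-0.0414,"dz":0,"rx":-0.45,"ry":-2.48,"rz":1.735,"gripper":0},
  {"dx":0.0244,"dy":-0.0414,"dz":0,"rx":-0.45,"ry":-2.48,"rz":1.735,"gripper":0},
  {"dx":0.0244,"dy":-0.0414,"dz":0,"rx":-0.45,"ry":-2.48,"rz":1.735,"gripper":0},
  {"dx":0.0244,"dy":-0.0414,"dz":0,"rx":-0.45,"ry":-2.48,"rz":1.735,"gripper":0},
])

```text
t: 1.35
eef_pos: [511.8, 94.4, 225.6]
tcp_rot: [-2.087, -0.003, 1.572]
ft_force: [0.4, 0.7, -0.2]
opening: 0.051
```

```bash
python3 -c "
from h import *
todo(top(0)+51*nrm(),Rpress()); print(env.state()['joints'])
s=env.state(); im=env.read_camera('wrist'); cv2.imwrite('pics/w1.png',im[:,:,::-1])
"
```

```text
t 1.35 pos [511.8  94.4 225.6] d mm [  4.4  -7.8 -48.1] rv deg [-0.16 -0.42  0.29] F [ 0.41  0.69 -0.23] op 0.051
[ 0.07177756  0.21375398  2.12934587 -0.11598289  0.28500944 -1.39646335]
```

View pics/w1.png

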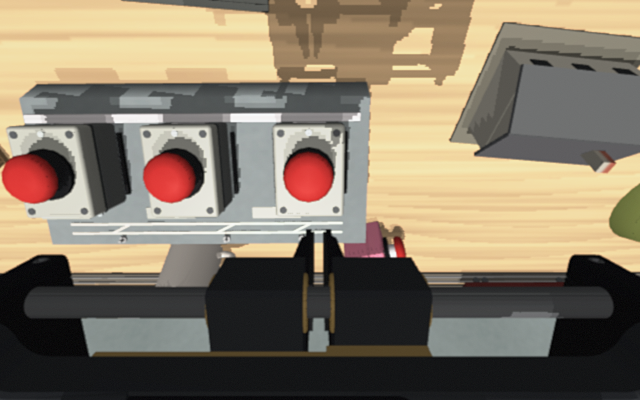

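```bash
cat >> h.py <<'E'
def wproj(s,X):
    c=env.camera_info("wrist"); T=np.eye(4); T[:3,:3]=Rtool(s); T[:3,3]=s["eef_pos"]
    W=np.linalg.inv(T@c["mount"]); X=np.atleast_2d(X)
    p=X@W[:3,:3].T+W[:3,3]; p=p@c["camera_matrix"].T; return p[:,:2]/p[:,2:]
E
python3 -c "
from h import *
s=env.state()
im=cv2.imread('pics/w1.png')[:,:,::-1]
for c,a in blobs(red(im)): print(c,a)
for k in range(3): print(k,'top',wproj(s,top(k)),'mid',wproj(s,top(k,76)))
"
```

```text
[ 27.9 177.6] [   3  155   52   48 1550]
[168.3 174. ] [ 144  155   50   47 1175]
[308.9 172.1] [ 284  154   49   47 1036]
[399.4 249.2] [394 241  11  17 119]
0 top [[312.55857148 178.51633807]] mid [[312.71445451 176.64773009]]
1 top [[168.95475992 178.33239475]] mid [[172.74562348 176.46933769]]
2 top [[ 25.49197437 178.14863206]] mid [[ 32.91077095 176.29111604]]
```

>>> jog_arm([
  {"dx":0.001,"dy":-0.003,"dz":-0.02,"gripper":0},
  {"dx":0.001,"dy":-0.003,"dz":-0.02,"gripper":0},
  {"gripper":0},
  {"gripper":0},
])

```text
$.series[0]: bad value
```

```bash
python3 -c "
from h import *
todo(top(0)+51*nrm(),Rpress()); print(env.state()['joints'])
s=env.state(); im=env.read_camera('wrist'); cv2.imwrite('pics/w2.png',im[:,:,::-1])
for c,a in blobs(red(im)): print(c,a)
for k in range(3): print(k,'top',wproj(s,top(k)),'mid',wproj(s,top(k,76)))
"
```

```text
t 1.4 pos [513.8  91.6 225.5] d mm [  2.4  -5.  -47.9] rv deg [ 0.07 -0.3  -0.05] F [ 2.74 -0.36  0.38] op 0.025
[ 0.06488067  0.21563919  2.12816194 -0.10734233  0.28183639 -1.41785003]
[ 29.6 173.6] [   4  151   53   48 1570]
[171.1 170.8] [ 147  151   50   48 1181]
[312.6 170.1] [ 287  151   50   48 1041]
[401.1 248.7] [396 241  11  17 120]
0 top [[312.56706262 178.5153101 ]] mid [[312.72278603 176.64665421]]
1 top [[168.96269528 178.33151935]] mid [[172.75342002 176.4684156 ]]
2 top [[ 25.50015005 178.1479101 ]] mid [[ 32.91878883 176.29034856]]
```

View pics/w2.png

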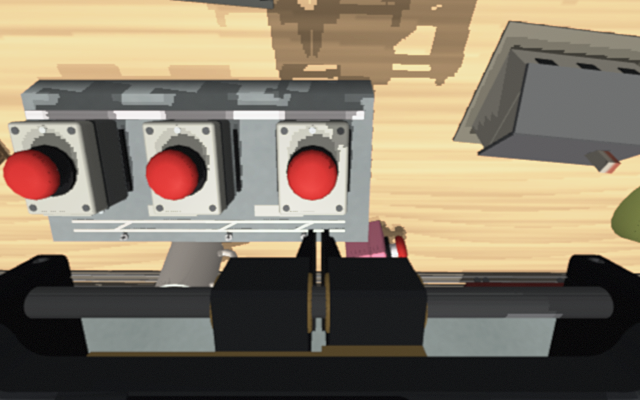

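>>> jog_arm([
  {"dx":0.001,"dy":-0.002,"dz":-0.02,"rx":0,"ry":0,"rz":0,"gripper":0},
  {"dx":0.001,"dy":-0.002,"dz":-0.02,"rx":0,"ry":-0.3,"rz":0,"gripper":0},
  {"dx":0,"dy":0,"dz":0,"rx":0,"ry":0,"rz":0,"gripper":0},
])

```text
t: 1.75
eef_pos: [511.8, 93.1, 183.4]
tcp_rot: [-2.085, -0.004, 1.571]
ft_force: [-0.2, -0.0, 0.6]
opening: 0.008
```

```bash
python3 -c "
from h import *
todo(top(0)+51*nrm(),Rpress()); print(env.state()['joints'])
s=env.state(); im=env.read_camera('wrist'); cv2.imwrite('pics/w3.png',im[:,:,::-1])
for c,a in blobs(red(im)): print(c,a)
for k in range(3): print(k,'top',wproj(s,top(k)),'mid',wproj(s,top(k,76)))
"
```

```text
t 1.75 pos [511.8  93.1 183.4] d mm [ 4.4 -6.5 -5.8] rv deg [-0.25 -0.52  0.32] F [-0.19 -0.03  0.64] op 0.008
[ 0.06758434  0.28877785  2.18212522 -0.18503731  0.15953951 -1.32739233]
[150.5 215.1] [ 124  193   56   52 1532]
[308.9 211.3] [ 282  192   55   51 1258]
[  9.9 224.7] [  0 199  25  47 764]
0 top [[309.54115767 222.4125755 ]] mid [[309.78481278 219.11582233]]
1 top [[148.58367763 223.55071083]] mid [[153.38460427 220.22446409]]
2 top [[-12.09944728 224.68690619]] mid [[ -2.75655919 221.33126961]]
```

View pics/w3.png

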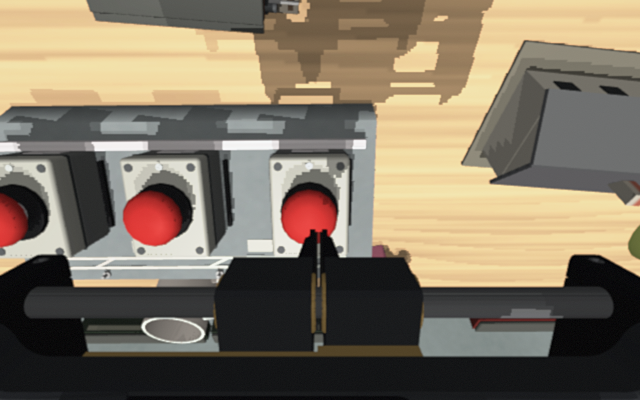

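```bash
cat > fk.py <<'E'
from h import *
from scipy.optimize import least_squares
# full FK guess: j1 z, j2 pitch, j3 pitch, j4 roll about forearm, j5 pitch, j6 roll about tool
D=[([1.09936790,4.91571925e-01,1.55946852,0,1.09170808,-1.05646627e-01],[223.445,583.433,225.047]),
([0.07177756,0.21375398,2.12934587,-0.11598289,0.28500944,-1.39646335],[511.8,94.4,225.6]),
([0.06488067,0.21563919,2.12816194,-0.10734233,0.28183639,-1.41785003],[513.8,91.6,225.5]),
([0.06758434,0.28877785,2.18212522,-0.18503731,0.15953951,-1.32739233],[511.8,93.1,183.4])]
def fk(q,p):
    a,d,L1,e,L2,L3=p
    A=Rot.from_euler('z',q[0]); B=A*Rot.from_euler('y',q[1]); C=B*Rot.from_euler('y',q[2])
    E=C*Rot.from_euler('z',q[3]); F=E*Rot.from_euler('y',q[4])
    return A.apply([a,0,d])+B.apply([0,0,L1])+C.apply([e,0,L2])+F.apply([0,0,L3]), F*Rot.from_euler('z',q[5])
if __name__=="__main__":
    s=least_squares(lambda p:np.ravel([fk(q,p)[0]-x for q,x in D])/1+0,[0,300,450,0,450,250],bounds=([-50,0,300,-120,300,100],[250,600,800,120,800,500]))
    print(s.x.round(1),s.fun.round(1)); 
    for q,x in D: print(fk(q,s.x)[1].as_matrix().round(2).tolist())
E
python3 fk.py
```

```text
[184.4 146.2 393.7  22.3 300.  100. ] [ 60.8 -25.9   9.8   3.6 -60.6  -7.    2.5 -61.   -7.1   1.8 -61.3   4.2]
[[-0.36, -0.93, -0.0], [-0.93, 0.36, -0.0], [0.0, 0.0, -1.0]]
[[0.0, -0.87, 0.49], [-1.0, 0.0, 0.0], [-0.0, -0.49, -0.87]]
[[0.01, -0.87, 0.5], [-1.0, -0.01, 0.0], [0.0, -0.5, -0.87]]
[[0.0, -0.87, 0.49], [-1.0, 0.0, 0.0], [-0.0, -0.49, -0.87]]
```

```bash
sed -i 's/a,d,L1,e,L2,L3=p/a,d,L1,e,L2,L3,w=p/; s/apply(\[a,0,d\])/apply([a,w,d])/; s/\[0,300,450,0,450,250\]/[0,300,450,0,450,250,60]/; s/\[-50,0,300,-120,300,100\]/[-50,0,300,-120,300,100,0]/; s/\[250,600,800,120,800,500\]/[250,600,800,120,800,500,120]/' fk.py; python3 fk.py
```

```text
[3.000e-01 1.969e+02 5.866e+02 4.330e+01 4.109e+02 2.607e+02 6.590e+01] [-0.  0.  0.  0. -0.  0. -0.  0. -0.  0. -0.  0.]
[[-0.36, -0.93, -0.0], [-0.93, 0.36, -0.0], [0.0, 0.0, -1.0]]
[[0.0, -0.87, 0.49], [-1.0, 0.0, 0.0], [-0.0, -0.49, -0.87]]
[[0.01, -0.87, 0.5], [-1.0, -0.01, 0.0], [0.0, -0.5, -0.87]]
[[0.0, -0.87, 0.49], [-1.0, 0.0, 0.0], [-0.0, -0.49, -0.87]]
```

```bash
cat >> fk.py <<'E'
PP=[0.3,196.9,586.6,43.3,410.9,260.7,65.9]
def toolR(q):
    M=fk(q,PP)[1].as_matrix(); x=-M[:,0]; y=M[:,2]; return np.c_[x,y,np.cross(x,y)]
LO=np.array([-3.1,-.84,.05,-1.13,.06,-2.69]);HI=np.array([3.1,2.19,2.79,4.28,2.93,2.69])
def ik(p,R,q0):
    def r(q): return np.r_[(fk(q,PP)[0]-p)/100,(Rot.from_matrix(R@toolR(q).T)).as_rotvec()]
    s=least_squares(r,np.clip(q0,LO+.01,HI-.01),bounds=(LO,HI)); return s.x,np.abs(s.fun).max()
def Rt(tilt,yaw=0.006,flip=1):
    t=np.radians(tilt); Rz=Rot.from_euler('z',yaw).as_matrix(); x=Rz@[0,flip,0]; y=Rz@[np.sin(t),0,-np.cos(t)]; return np.c_[x,y,np.cross(x,y)]
E
python3 - <<'E'
from fk import *
q0=[.07,.29,2.18,-.19,.3,-1.33]
for tilt in (30,22,15,8,0):
  for k in range(3):
    y=Rt(tilt)[:,1]
    p=top(k,74)-11*y; q,e=ik(p,Rt(tilt),q0)
    g=top(k,36)+8*y; q2,e2=ik(g,Rt(tilt),q0)
    print(tilt,k,"press",q.round(2),round(e,3),"grasp",q2.round(2),round(e2,3))
for t in (0,-10,-20,-30): 
  q,e=ik([537,-358,34],Rt(t),[-.6,.5,2,-.0,.6,-1.8]); print("tray",t,q.round(2),round(e,3))
E
```

```text
30 0 press [ 0.05  0.41  2.17 -0.54  0.06 -0.99] 0.014 grasp [ 0.06  0.54  2.11 -1.13  0.06 -0.39] 0.053
30 1 press [-0.21  0.41  2.18  0.94  0.11 -2.69] 0.026 grasp [-0.18  0.53  2.12  0.96  0.07 -2.69] 0.069
30 2 press [-0.44  0.42  2.11  0.75  0.24 -2.69] 0.066 grasp [-0.4   0.54  2.06  0.77  0.18 -2.69] 0.1
22 0 press [ 0.05  0.42  2.09 -0.06  0.26 -1.48] 0.0 grasp [ 0.04  0.54  2.07 -0.09  0.16 -1.45] 0.0
22 1 press [-0.2   0.41  2.1   0.3   0.26 -2.05] 0.0 grasp [-0.19  0.53  2.08  0.45  0.17 -2.19] 0.0
22 2 press [-0.43  0.43  2.06  0.5   0.34 -2.45] 0.0 grasp [-0.41  0.55  2.04  0.65  0.25 -2.59] 0.0
15 0 press [ 0.04  0.43  2.01 -0.02  0.44 -1.52] 0.0 grasp [ 0.04  0.54  1.99 -0.03  0.35 -1.51] 0.0
15 1 press [-0.19  0.43  2.02  0.12  0.44 -1.86] 0.0 grasp [-0.18  0.54  2.    0.14  0.34 -1.88] 0.0
15 2 press [-0.41  0.45  1.98  0.22  0.49 -2.17] 0.0 grasp [-0.39  0.55  1.96  0.26  0.39 -2.19] 0.0
8 0 press [ 0.04  0.46  1.92 -0.01  0.62 -1.53] 0.0 grasp [ 0.04  0.56  1.91 -0.01  0.53 -1.53] 0.0
8 1 press [-0.18  0.45  1.94  0.04  0.61 -1.79] 0.0 grasp [-0.17  0.56  1.93  0.05  0.52 -1.79] 0.0
8 2 press [-0.38  0.47  1.9   0.09  0.64 -2.02] 0.0 grasp [-0.37  0.57  1.89  0.1   0.55 -2.02] 0.0
0 0 press [ 0.04  0.5   1.83 -0.    0.81 -1.54] 0.0 grasp [ 0.04  0.6   1.83  0.    0.72 -1.54] 0.0
0 1 press [-0.16  0.49  1.85 -0.    0.8  -1.74] 0.0 grasp [-0.16  0.59  1.84 -0.    0.71 -1.73] 0.0
0 2 press [-0.36  0.51  1.81  0.    0.82 -1.93] 0.0 grasp [-0.34  0.61  1.8   0.    0.74 -1.92] 0.0
tray 0 [-0.69  0.74  1.66  0.    0.74 -2.27] 0.0
tray -10 [-0.65  0.79  1.56 -0.13  0.94 -2.14] 0.0
tray -20 [-0.61  0.85  1.45 -0.22  1.14 -2.07] 0.0
tray -30 [-0.58  0.91  1.35 -0.29  1.34 -2.02] 0.0
```

```bash
cat >> fk.py <<'E'
def pt(k,sl,h): o,B=desk(DP); return o+B@[-12+sl,110*(1-k),h]
def press(k,h,sl=-5,tilt=15): return pt(k,sl,h)-11*Rt(tilt)[:,1]
E
python3 - <<'E'
from fk import *
print(press(0,100)); todo(press(0,100),Rt(15))
E
```

```text
[526.06177885  86.66260579 156.22772447]
t 1.8 pos [512.4  93.2 184.6] d mm [ 13.6  -6.6 -28.4] rv deg [-0.3  14.57  0.33] F [ 0.88 -0.01 -0.88] op 0.003
```

>>> jog_arm([
  {"dx":0.0065,"dy":-0.0033,"dz":-0.01,"rx":-0.15,"ry":7.3,"rz":0.15,"gripper":0},
  {"dx":0.007,"dy":-0.0033,"dz":-0.01,"rx":-0.15,"ry":7.3,"rz":0.15,"gripper":0},
  {"dx":0,"dy":0,"dz":-0.008,"rx":0,"ry":0,"rz":0,"gripper":0},
  {"dx":0,"dy":0,"dz":0,"rx":0,"ry":0,"rz":0,"gripper":0},
  {"dx":0,"dy":0,"dz":0,"rx":0,"ry":0,"rz":0,"gripper":0},
])

```text
t: 2.3
eef_pos: [525.7, 86.6, 157.6]
tcp_rot: [-1.836, 0.0, 1.577]
ft_force: [-0.6, 0.5, -0.1]
opening: 0.005
```

```bash
python3 - <<'E'
from fk import *
todo(press(0,100),Rt(15)); s=env.state(); im=env.read_camera('side'); cv2.imwrite('pics/s4.png',cv2.resize(im[120:320,200:420,::-1],None,fx=3,fy=3,interpolation=cv2.INTER_CUBIC)[:600]); todo(press(0,100),Rt(15))
E
```

```text
t 2.3 pos [525.7  86.6 157.6] d mm [ 0.3  0.1 -1.4] rv deg [ 0.01  0.21 -0.01] F [-0.63  0.48 -0.15] op 0.005
t 2.35 pos [525.8  86.6 157.8] d mm [ 0.3  0.1 -1.6] rv deg [ 0.01  0.22 -0.01] F [-0.48 -0.2   0.12] op 0.005
```

View pics/s4.png

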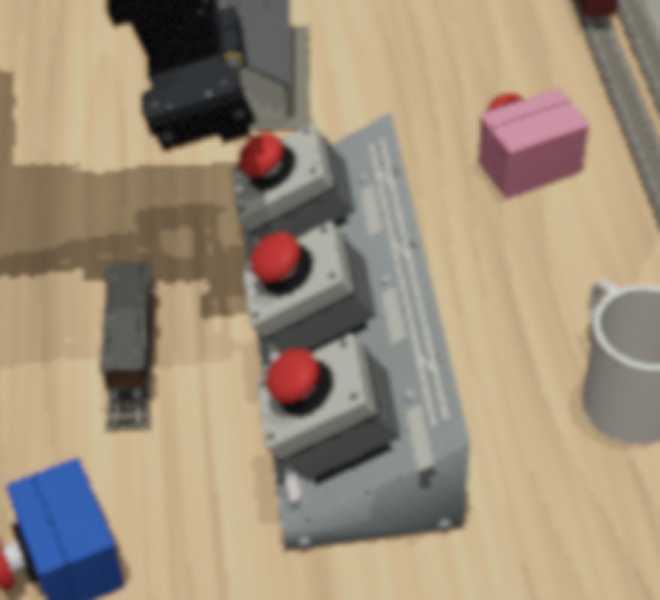

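>>> jog_arm([
  {"dx":0.002,"dy":0,"dz":-0.0035,"rx":0,"ry":0,"rz":0,"gripper":0},
  {"dx":0.002,"dy":0,"dz":-0.0035,"rx":0,"ry":0,"rz":0,"gripper":0},
  {"dx":0.002,"dy":0,"dz":-0.0035,"rx":0,"ry":0,"rz":0,"gripper":0},
  {"dx":0.001,"dy":0,"dz":-0.0017,"rx":0,"ry":0,"rz":0,"gripper":0},
])

```text
t: 2.75
eef_pos: [533.7, 86.1, 144.8]
tcp_rot: [-1.835, 0.0, 1.576]
ft_force: [-0.5, 0.3, -0.1]
opening: 0.004
```

>>> jog_arm([
  {"dx":0.0005,"dy":0,"dz":-0.0009,"rx":0,"ry":0,"rz":0,"gripper":0},
  {"dx":0.0005,"dy":0,"dz":-0.0009,"rx":0,"ry":0,"rz":0,"gripper":0},
])

```text
t: 2.95
eef_pos: [534.4, 86.1, 143.4]
tcp_rot: [-1.835, 0.0, 1.577]
ft_force: [-2.5, -0.2, 4.2]
opening: 0.007
```

>>> jog_arm([
  {"dx":0.0005,"dy":0,"dz":-0.0009,"rx":0,"ry":0,"rz":0,"gripper":0},
  {"dx":0.0005,"dy":0,"dz":-0.0009,"rx":0,"ry":0,"rz":0,"gripper":0},
])

```text
t: 3.15
eef_pos: [535.5, 86.2, 141.7]
tcp_rot: [-1.835, 0.0, 1.577]
ft_force: [-2.3, 0.4, 2.4]
opening: 0.004
```

>>> jog_arm([
  {"dx":0.0005,"dy":0,"dz":-0.0009,"rx":0,"ry":0,"rz":0,"gripper":0},
])

```text
t: 3.25
eef_pos: [536.1, 86.2, 140.6]
tcp_rot: [-1.835, 0.0, 1.577]
ft_force: [-2.1, -1.4, 1.0]
opening: 0.004
```

>>> jog_arm([
  {"dx":0.0005,"dy":0,"dz":-0.0009,"rx":0,"ry":0,"rz":0,"gripper":0},
])

```text
t: 3.35
eef_pos: [536.7, 86.1, 139.7]
tcp_rot: [-1.835, 0.0, 1.577]
ft_force: [0.9, -0.3, -0.1]
opening: 0.003
```

>>> jog_arm([
  {"dx":0.0005,"dy":0,"dz":-0.0009,"rx":0,"ry":0,"rz":0,"gripper":0},
])

```text
t: 3.45
eef_pos: [537.3, 86.1, 138.8]
tcp_rot: [-1.835, 0.0, 1.577]
ft_force: [0.5, -0.3, -0.7]
opening: 0.005
```

>>> jog_arm([
  {"dx":0.0005,"dy":0,"dz":-0.0009,"rx":0,"ry":0,"rz":0,"gripper":0},
])

```text
t: 3.55
eef_pos: [537.7, 86.2, 137.9]
tcp_rot: [-1.835, 0.0, 1.577]
ft_force: [-0.6, 0.3, 0.3]
opening: 0.007
```

>>> jog_arm([
  {"dx":0.0005,"dy":0,"dz":-0.0009,"rx":0,"ry":0,"rz":0,"gripper":0},
  {"dx":0.0005,"dy":0,"dz":-0.0009,"rx":0,"ry":0,"rz":0,"gripper":0},
])

```text
t: 3.75
eef_pos: [538.6, 86.2, 136.2]
tcp_rot: [-1.835, 0.0, 1.577]
ft_force: [-2.9, -0.4, 6.3]
opening: 0.002
```

>>> jog_arm([
  {"dx":0.0005,"dy":0,"dz":-0.0009,"rx":0,"ry":0,"rz":0,"gripper":0},
])

```text
t: 3.85
eef_pos: [538.9, 86.2, 135.7]
tcp_rot: [-1.835, 0.0, 1.577]
ft_force: [-9.6, -0.5, 16.2]
opening: 0.006
```

>>> jog_arm([
  {"dx":0.0005,"dy":0,"dz":-0.0009,"rx":0,"ry":0,"rz":0,"gripper":0},
])

```text
t: 3.95
eef_pos: [539.2, 86.2, 135.3]
tcp_rot: [-1.835, 0.0, 1.577]
ft_force: [-14.6, -2.0, 24.9]
opening: 0.004
```

>>> jog_arm([
  {"dx":-0.002,"dy":0,"dz":0.0035,"rx":0,"ry":0,"rz":0,"gripper":0},
  {"dx":-0.005,"dy":0,"dz":0.009,"rx":0,"ry":0,"rz":0,"gripper":0},
  {"dx":-0.007,"dy":0,"dz":0.012,"rx":0,"ry":0,"rz":0,"gripper":0},
  {"dx":0,"dy":-0.037,"dz":0,"rx":0,"ry":0,"rz":0,"gripper":0},
  {"dx":0,"dy":-0.037,"dz":0,"rx":0,"ry":0,"rz":0,"gripper":0},
  {"dx":0.001,"dy":-0.036,"dz":0,"rx":0,"ry":0,"rz":0,"gripper":0},
  {"dx":0,"dy":0,"dz":0,"rx":0,"ry":0,"rz":0,"gripper":0},
  {"dx":0,"dy":0,"dz":0,"rx":0,"ry":0,"rz":0,"gripper":0},
])

```text
t: 4.75
eef_pos: [526.3, -24.3, 159.5]
tcp_rot: [-1.835, 0.0, 1.575]
ft_force: [-0.9, 0.7, -0.3]
opening: 0.005
```

```bash
cat > look.py <<'E'
from fk import *
import sys
def look(tag):
    im=env.read_camera('side'); a=cv2.resize(im[140:300,230:370,::-1],None,fx=2.8,fy=2.8,interpolation=cv2.INTER_CUBIC)
    im=env.read_camera('scene'); b=cv2.resize(im[130:280,230:390,::-1],None,fx=2.5,fy=2.5,interpolation=cv2.INTER_CUBIC)
    H=max(a.shape[0],b.shape[0]); pad=lambda i:cv2.copyMakeBorder(i,0,H-i.shape[0],0,0,cv2.BORDER_CONSTANT)
    cv2.imwrite(f'pics/{tag}.png',np.hstack([pad(a),pad(b)]))
E
python3 - <<'E'
from look import *
look("l5"); todo(press(1,98),Rt(15))
E
```

```text
t 4.85 pos [526.4 -23.1 159.3] d mm [ 1.3 -0.2 -4.8] rv deg [ 0.01  0.15 -0.01] F [ 0.35  0.06 -0.18] op 0.006
```

View pics/l5.png

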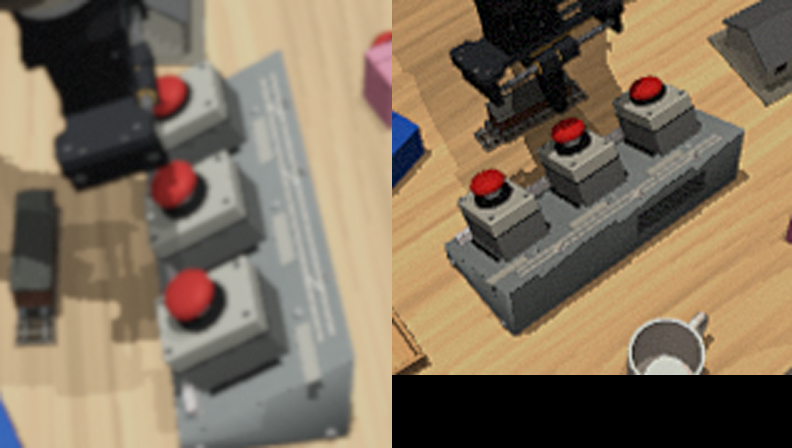

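>>> jog_arm([
  {"dx":0.0025,"dy":0,"dz":-0.005,"rx":0,"ry":0,"rz":0,"gripper":0},
  {"dx":0.0025,"dy":0,"dz":-0.005,"rx":0,"ry":0,"rz":0,"gripper":0},
  {"dx":0.0018,"dy":0,"dz":-0.0043,"rx":0,"ry":0,"rz":0,"gripper":0},
  {"dx":0,"dy":0,"dz":0,"rx":0,"ry":0,"rz":0,"gripper":0},
])

```text
t: 5.25
eef_pos: [533.5, -23.3, 144.0]
tcp_rot: [-1.834, -0.0, 1.577]
ft_force: [-0.5, 1.3, 2.5]
opening: 0.007
```

>>> jog_arm([
  {"dx":0.0005,"dy":0,"dz":-0.0009,"rx":0,"ry":0,"rz":0,"gripper":0},
  {"dx":0.0005,"dy":0,"dz":-0.0009,"rx":0,"ry":0,"rz":0,"gripper":0},
])

```text
t: 5.45
eef_pos: [534.2, -23.5, 142.9]
tcp_rot: [-1.835, -0.0, 1.577]
ft_force: [-2.9, 3.9, 5.3]
opening: 0.007
```

>>> jog_arm([
  {"dx":0.0005,"dy":0,"dz":-0.0009,"rx":0,"ry":0,"rz":0,"gripper":0},
  {"dx":0.0005,"dy":0,"dz":-0.0009,"rx":0,"ry":0,"rz":0,"gripper":0},
])

```text
t: 5.65
eef_pos: [535.3, -23.7, 141.1]
tcp_rot: [-1.835, 0.0, 1.577]
ft_force: [-1.9, 2.0, 2.1]
opening: 0.006
```

>>> jog_arm([
  {"dx":0.0005,"dy":0,"dz":-0.0009,"rx":0,"ry":0,"rz":0,"gripper":0},
  {"dx":0.0005,"dy":0,"dz":-0.0009,"rx":0,"ry":0,"rz":0,"gripper":0},
])

```text
t: 5.85
eef_pos: [536.5, -23.9, 139.1]
tcp_rot: [-1.835, 0.0, 1.577]
ft_force: [-0.4, -0.3, -0.1]
opening: 0.003
```

>>> jog_arm([
  {"dx":0.0005,"dy":0,"dz":-0.0009,"rx":0,"ry":0,"rz":0,"gripper":0},
  {"dx":0.0005,"dy":0,"dz":-0.0009,"rx":0,"ry":0,"rz":0,"gripper":0},
])

```text
t: 6.05
eef_pos: [537.5, -24.0, 137.2]
tcp_rot: [-1.835, 0.0, 1.576]
ft_force: [0.3, -0.8, -0.3]
opening: 0.007
```

>>> jog_arm([
  {"dx":0.0005,"dy":0,"dz":-0.0009,"rx":0,"ry":0,"rz":0,"gripper":0},
  {"dx":0.0005,"dy":0,"dz":-0.0009,"rx":0,"ry":0,"rz":0,"gripper":0},
])

```text
t: 6.25
eef_pos: [538.4, -23.9, 135.6]
tcp_rot: [-1.835, 0.0, 1.577]
ft_force: [-4.4, -1.0, 7.0]
opening: 0.006
```

>>> jog_arm([
  {"dx":0.0005,"dy":0,"dz":-0.0009,"rx":0,"ry":0,"rz":0,"gripper":0},
])

```text
t: 6.35
eef_pos: [538.7, -23.9, 135.1]
tcp_rot: [-1.835, 0.0, 1.577]
ft_force: [-10.1, 0.1, 17.0]
opening: 0.006
```

Home on its stop at about 9 mm with 20 N. One more small push, then back off and on to the right box.

>>> jog_arm([
  {"dx":0.0004,"dy":0,"dz":-0.0007,"rx":0,"ry":0,"rz":0,"gripper":0},
  {"dx":-0.002,"dy":0,"dz":0.0035,"rx":0,"ry":0,"rz":0,"gripper":0},
  {"dx":-0.005,"dy":0,"dz":0.009,"rx":0,"ry":0,"rz":0,"gripper":0},
  {"dx":-0.007,"dy":0,"dz":0.012,"rx":0,"ry":0,"rz":0,"gripper":0},
  {"dx":0,"dy":-0.037,"dz":0,"rx":0,"ry":0,"rz":0,"gripper":0},
  {"dx":0,"dy":-0.037,"dz":0,"rx":0,"ry":0,"rz":0,"gripper":0},
  {"dx":0.001,"dy":-0.036,"dz":0,"rx":0,"ry":0,"rz":0,"gripper":0},
  {"dx":0,"dy":0,"dz":0,"rx":0,"ry":0,"rz":0,"gripper":0},
  {"dx":0,"dy":0,"dz":0,"rx":0,"ry":0,"rz":0,"gripper":0},
])

```text
t: 7.25
eef_pos: [525.9, -134.3, 159.1]
tcp_rot: [-1.835, 0.0, 1.575]
ft_force: [-0.3, 0.4, -0.1]
opening: 0.001
```

```bash
python3 - <<'E'
from look import *
look("l6"); todo(press(2,87),Rt(15))
E
```

```text
t 7.35 pos [ 526.  -133.1  158.9] d mm [  7.9  -0.2 -13.9] rv deg [ 0.    0.14 -0.01] F [ 0.48 -0.01 -0.71] op 0.006
```

View pics/l6.png

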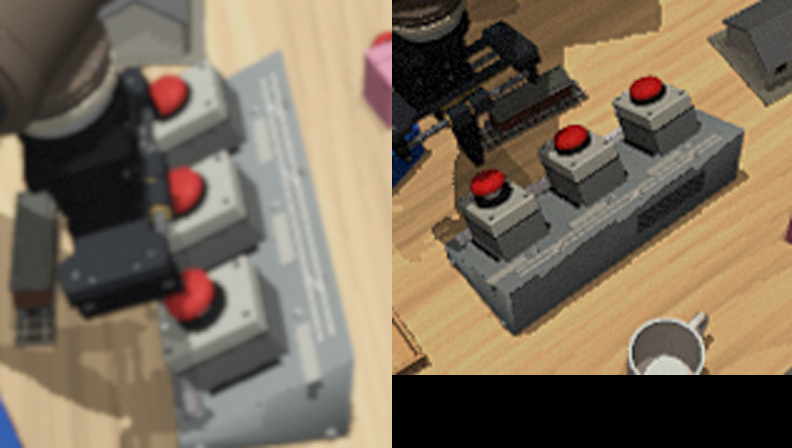

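Left and middle heads both sit low on their collars in the scene crop (right panel, (648,88) and (572,138)), so both are latched. Now the right box.

>>> jog_arm([
  {"dx":0.0025,"dy":0,"dz":-0.0045,"rx":0,"ry":0,"rz":0,"gripper":0},
  {"dx":0.0025,"dy":0,"dz":-0.0045,"rx":0,"ry":0,"rz":0,"gripper":0},
  {"dx":0.0025,"dy":0,"dz":-0.0045,"rx":0,"ry":0,"rz":0,"gripper":0},
  {"dx":0,"dy":0,"dz":0,"rx":0,"ry":0,"rz":0,"gripper":0},
])

```text
t: 7.75
eef_pos: [534.0, -133.4, 144.3]
tcp_rot: [-1.834, -0.0, 1.577]
ft_force: [-1.2, 0.2, 0.1]
opening: 0.003
```

>>> jog_arm([
  {"dx":0.0005,"dy":0,"dz":-0.0009,"rx":0,"ry":0,"rz":0,"gripper":0},
  {"dx":0.0005,"dy":0,"dz":-0.0009,"rx":0,"ry":0,"rz":0,"gripper":0},
])

```text
t: 7.95
eef_pos: [534.6, -133.6, 143.3]
tcp_rot: [-1.835, -0.0, 1.577]
ft_force: [-2.8, 1.8, 5.7]
opening: 0.007
```

>>> jog_arm([
  {"dx":0.0005,"dy":0,"dz":-0.0009,"rx":0,"ry":0,"rz":0,"gripper":0},
  {"dx":0.0005,"dy":0,"dz":-0.0009,"rx":0,"ry":0,"rz":0,"gripper":0},
])

```text
t: 8.15
eef_pos: [535.6, -133.7, 141.5]
tcp_rot: [-1.835, 0.0, 1.577]
ft_force: [-2.2, 2.5, 3.0]
opening: 0.006
```

>>> jog_arm([
  {"dx":0.0005,"dy":0,"dz":-0.0009,"rx":0,"ry":0,"rz":0,"gripper":0},
  {"dx":0.0005,"dy":0,"dz":-0.0009,"rx":0,"ry":0,"rz":0,"gripper":0},
])

```text
t: 8.35
eef_pos: [536.6, -133.7, 139.7]
tcp_rot: [-1.835, -0.0, 1.577]
ft_force: [-8.6, 4.5, 15.3]
opening: -0.003
```

>>> jog_arm([
  {"dx":0.0005,"dy":0,"dz":-0.0009,"rx":0,"ry":0,"rz":0,"gripper":0},
])

```text
t: 8.45
eef_pos: [536.9, -133.6, 139.4]
tcp_rot: [-1.835, 0.0, 1.577]
ft_force: [-16.6, 3.9, 27.4]
opening: -0.0
```

>>> jog_arm([
  {"dx":0.0005,"dy":0,"dz":-0.0009,"rx":0,"ry":0,"rz":0,"gripper":0},
])

```text
t: 8.55
eef_pos: [537.1, -133.6, 139.2]
tcp_rot: [-1.835, 0.0, 1.577]
ft_force: [-23.8, 3.4, 39.1]
opening: 0.002
```

>>> jog_arm([
  {"dx":-0.002,"dy":0,"dz":0.0035,"rx":0,"ry":0,"rz":0,"gripper":0},
  {"dx":-0.005,"dy":0,"dz":0.009,"rx":0,"ry":0,"rz":0,"gripper":0},
  {"dx":-0.006,"dy":0,"dz":0.015,"rx":0,"ry":0,"rz":0,"gripper":0.5},
  {"dx":0,"dy":0,"dz":0.025,"rx":0,"ry":0,"rz":0,"gripper":0.95},
  {"dx":0,"dy":0,"dz":0.025,"rx":0,"ry":0,"rz":0,"gripper":0.95},
  {"dx":0,"dy":0,"dz":0,"rx":0,"ry":0,"rz":0,"gripper":0.95},
  {"dx":0,"dy":0,"dz":0,"rx":0,"ry":0,"rz":0,"gripper":0.95},
])

```text
t: 9.25
eef_pos: [524.7, -134.0, 215.6]
tcp_rot: [-1.836, 0.001, 1.576]
ft_force: [-0.1, 0.1, 0.0]
opening: 0.369
```

```bash
python3 - <<'E'
from look import *
look("l7")
G=pt(2,2,38)+8*Rt(15)[:,1]; print("grasp TCP",G, "above", G+60*nrm()); todo(G+60*nrm(),Rt(15))
s=env.state(); im=env.read_camera('wrist'); cv2.imwrite('pics/w7.png',im[:,:,::-1])
for c,a in blobs(red(im)): print(c,a)
for k,h in ((0,74),(1,74),(2,83)): print(k,'top',wproj(s,top(k,h)),'mid',wproj(s,top(k,h-7)))
E
```

```text
grasp TCP [ 569.36075498 -133.08155729   87.68155873] above [ 539.36129497 -133.26155621  139.64308296]
t 9.35 pos [ 524.4 -133.8  214.6] d mm [ 14.9   0.5 -74.9] rv deg [-0.01  0.08  0.02] F [ 0.03 -0.31  0.53] op 0.452
[318.2 202. ] [ 295  181   49   48 1556]
[456.3 201.4] [ 432  181   49   48 1344]
[594.  200.1] [ 569  180   52   49 1342]
0 top [[603.03902293 205.15234866]] mid [[595.66784413 204.85140018]]
1 top [[461.22723028 205.25356303]] mid [[457.53084418 204.9500989 ]]
2 top [[319.55388417 205.77284299]] mid [[319.52518141 205.44513623]]
```

View pics/l7.png

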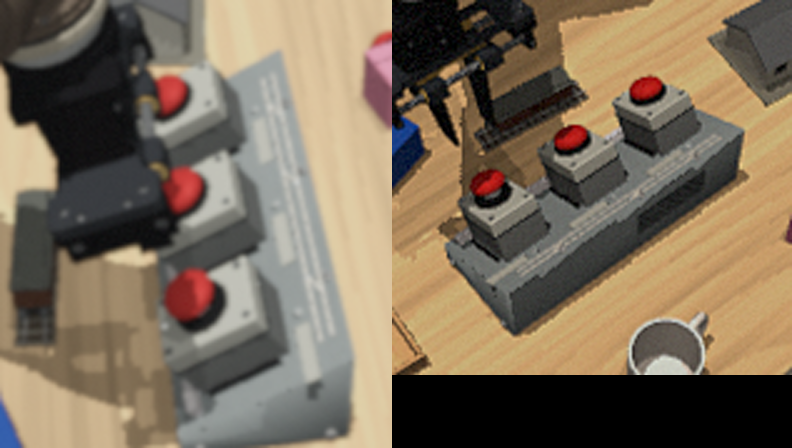

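View pics/w7.png

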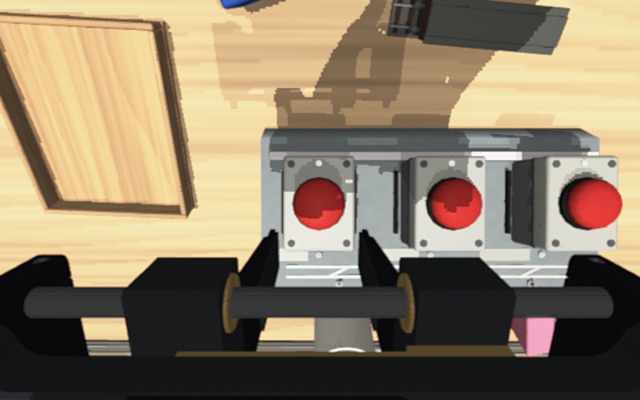

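>>> jog_arm([
  {"dx":0.005,"dy":0.0002,"dz":-0.025,"rx":0,"ry":0,"rz":0,"gripper":0.95},
  {"dx":0.005,"dy":0.0002,"dz":-0.025,"rx":0,"ry":0,"rz":0,"gripper":0.95},
  {"dx":0.005,"dy":0.0002,"dz":-0.025,"rx":0,"ry":0,"rz":0,"gripper":0.95},
  {"dx":0,"dy":0,"dz":0,"rx":0,"ry":0,"rz":0,"gripper":0.95},
  {"dx":0,"dy":0,"dz":0,"rx":0,"ry":0,"rz":0,"gripper":0.95},
  {"dx":0,"dy":0,"dz":0,"rx":0,"ry":0,"rz":0,"gripper":0.95},
])

```text
t: 10.0
eef_pos: [540.0, -133.4, 141.2]
tcp_rot: [-1.836, 0.001, 1.577]
ft_force: [-0.7, -0.7, 0.2]
opening: 0.942
```

```bash
python3 - <<'E'
from look import *
G=pt(2,2,38)+8*Rt(15)[:,1]; todo(G,Rt(15))
s=env.state(); im=env.read_camera('wrist'); cv2.imwrite('pics/w8.png',im[:,:,::-1])
print(wproj(s,[pt(2,a,54)+desk(DP)[1][:,1]*b for a in(-40,40) for b in (-30,30)]).round())
E
```

```text
t 10.0 pos [ 540.  -133.4  141.2] d mm [ 29.4   0.3 -53.5] rv deg [0.03 0.19 0.01] F [-0.67 -0.71  0.24] op 0.942
[[271. 181.]
 [367. 181.]
 [272. 309.]
 [367. 309.]]
```

View pics/w8.png

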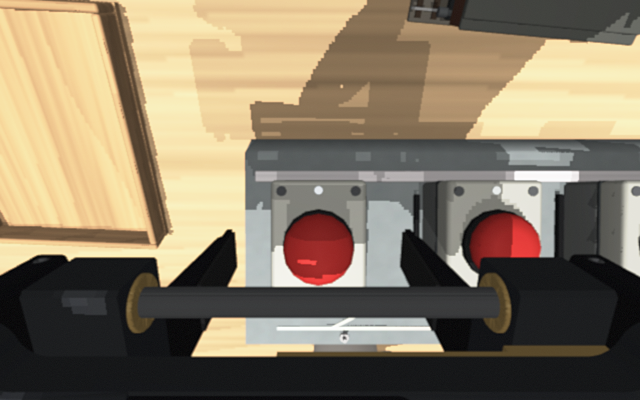

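>>> jog_arm([
  {"dx":0.0065,"dy":0,"dz":-0.0115,"rx":0,"ry":0,"rz":0,"gripper":0.95},
  {"dx":0.0065,"dy":0,"dz":-0.0115,"rx":0,"ry":0,"rz":0,"gripper":0.95},
  {"dx":0.0065,"dy":0,"dz":-0.0115,"rx":0,"ry":0,"rz":0,"gripper":0.95},
  {"dx":0.006,"dy":0,"dz":-0.0105,"rx":0,"ry":0,"rz":0,"gripper":0.95},
  {"dx":0.004,"dy":0,"dz":-0.007,"rx":0,"ry":0,"rz":0,"gripper":0.95},
  {"dx":0,"dy":0,"dz":0,"rx":0,"ry":0,"rz":0,"gripper":0.95},
  {"dx":0,"dy":0,"dz":0,"rx":0,"ry":0,"rz":0,"gripper":0.95},
])

```text
t: 10.75
eef_pos: [569.2, -133.2, 88.1]
tcp_rot: [-1.834, 0.0, 1.577]
ft_force: [0.2, 0.0, -0.7]
opening: 0.949
```

```bash
python3 - <<'E'
from look import *
G=pt(2,2,38)+8*Rt(15)[:,1]; todo(G,Rt(15))
E
```

```text
t 10.75 pos [ 569.2 -133.2   88.1] d mm [ 0.1  0.1 -0.4] rv deg [-0.    0.11  0.  ] F [ 0.16  0.03 -0.7 ] op 0.949
```

Spot on, no contact. Close.

>>> jog_arm([
  {"dx":0,"dy":0,"dz":0,"rx":0,"ry":0,"rz":0,"gripper":0.7},
  {"dx":0,"dy":0,"dz":0,"rx":0,"ry":0,"rz":0,"gripper":0.65},
  {"dx":0,"dy":0,"dz":0,"rx":0,"ry":0,"rz":0,"gripper":0.3},
  {"dx":0,"dy":0,"dz":0,"rx":0,"ry":0,"rz":0,"gripper":0.3},
  {"dx":0,"dy":0,"dz":0,"rx":0,"ry":0,"rz":0,"gripper":0.3},
  {"dx":0,"dy":0,"dz":0,"rx":0,"ry":0,"rz":0,"gripper":0.3},
])

```text
t: 11.35
eef_pos: [569.3, -133.2, 88.5]
tcp_rot: [-1.835, 0.0, 1.577]
ft_force: [-2.3, -0.2, 3.1]
opening: 0.635
```

>>> jog_arm([
  {"dx":-0.002,"dy":0,"dz":0.0035,"rx":0,"ry":0,"rz":0,"gripper":0.3},
  {"dx":-0.004,"dy":0,"dz":0.007,"rx":0,"ry":0,"rz":0,"gripper":0.3},
  {"dx":-0.006,"dy":0,"dz":0.0105,"rx":0,"ry":0,"rz":0,"gripper":0.3},
  {"dx":-0.008,"dy":0,"dz":0.014,"rx":0,"ry":0,"rz":0,"gripper":0.3},
  {"dx":-0.008,"dy":0,"dz":0.02,"rx":0,"ry":0,"rz":0,"gripper":0.3},
  {"dx":0,"dy":0,"dz":0.025,"rx":0,"ry":0,"rz":0,"gripper":0.3},
  {"dx":0,"dy":0,"dz":0.02,"rx":0,"ry":0,"rz":0,"gripper":0.3},
  {"dx":0,"dy":0,"dz":0,"rx":0,"ry":0,"rz":0,"gripper":0.3},
])

```text
t: 12.15
eef_pos: [541.6, -133.5, 191.3]
tcp_rot: [-1.839, 0.002, 1.577]
ft_force: [0.5, -0.6, -3.5]
opening: 0.631
```

```bash
python3 - <<'E'
from look import *
look("l9"); s=env.state(); im=env.read_camera('wrist'); cv2.imwrite('pics/w9.png',im[:,:,::-1])
print(s["joints"].round(3)); 
print(wproj(s,[[432.8,-428.9,28],[442.2,-277.3,28],[640.5,-284.8,28],[633.3,-439.7,28]]).round())
im=env.read_camera('scene'); cv2.imwrite('pics/t9.png',cv2.resize(im[210:320,145:260,::-1],None,fx=5,fy=5,interpolation=cv2.INTER_CUBIC))
todo([537,-358,120],Rt(-15))
E
```

```text
[-0.41   0.362  1.935  0.185  0.609 -2.126]
[[-71.   7.]
 [133.  22.]
 [177. 230.]
 [ 29. 224.]]
t 12.35 pos [ 540.6 -133.   187.3] d mm [  -3.6 -225.   -67.3] rv deg [-2.000e-01  3.004e+01  2.000e-02] F [-0.54  0.16 -3.16] op 0.629
```

View pics/l9.png

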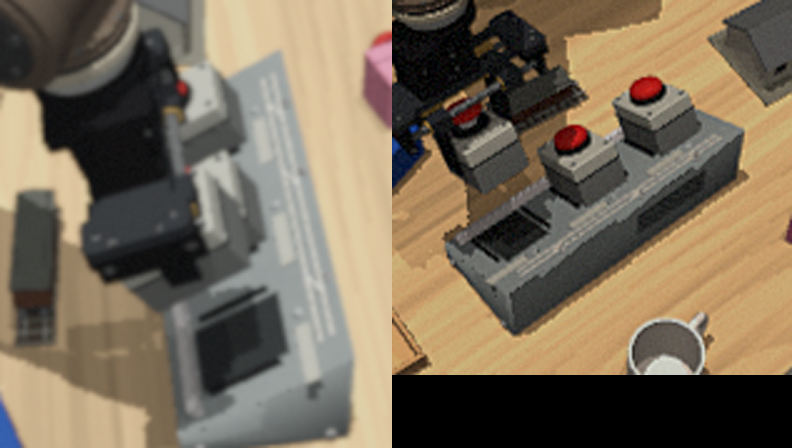

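View pics/t9.png

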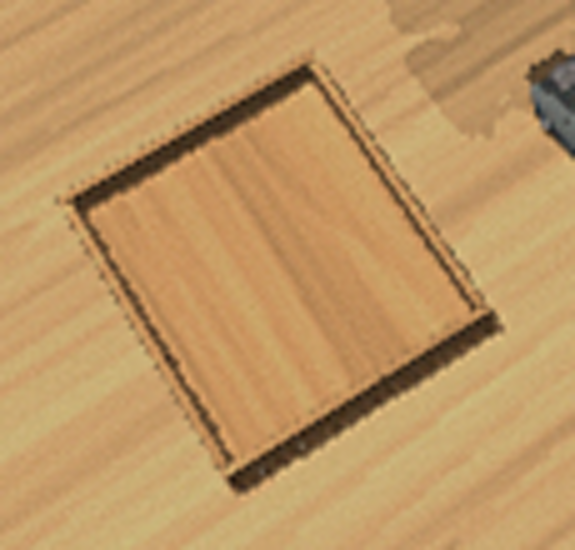

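View pics/w9.png

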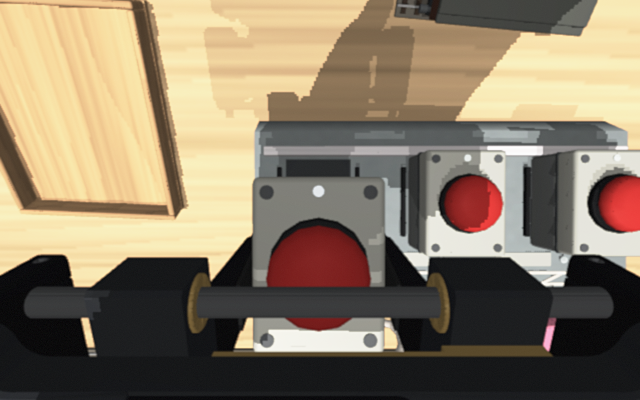

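```bash
python3 - <<'E'
from fk import *
px=np.array([(70,203),(310,60),(490,312),(230,475)])/5+[144.6,209.6]
W=np.array([onplane("scene",u,28) for u in px])[:,:2]; print(W.round(1))
R0=np.array([[-100,-80],[-100,80],[100,80],[100,-80]])
s=least_squares(lambda p:np.ravel(R0@Rot.from_euler('z',p[2]).as_matrix()[:2,:2].T+p[:2]-W),[537,-358,0],x_scale=[10,10,.1]); print(s.x,s.fun.round(1))
# box placement: box centre at tray centre, upright; box center relative to grip: slope 2, h 38
yaw=s.x[2]; yaw=max(yaw,-.04)
R=Rt(-15,0.0); g=np.array([s.x[0]+2,s.x[1],6+38]); 
for dz in (100,3): 
  t=g+8*R[:,1]+[0,0,dz]; print(t.round(1),[v.round(3) if hasattr(v,'round') else v for v in ik(t,R,[-.6,.8,1.6,-.1,.9,-2.1])]); todo(t,R)
E
```

```text
[[ 434.6 -429.6]
 [ 438.2 -278.5]
 [ 632.5 -284.6]
 [ 625.2 -440. ]]
[ 5.32642570e+02 -3.58181504e+02 -3.99656690e-02] [-5.1 -4.5 -2.3  4.3  3.3  2.4  4.2 -2.1]
[ 532.6 -358.2  136.3] [array([-0.633,  0.693,  1.455, -0.164,  1.212, -2.129]), np.float64(0.0)]
t 12.35 pos [ 540.6 -133.   187.3] d mm [  -8.  -225.2  -51. ] rv deg [-0.11 30.04 -0.32] F [-0.54  0.16 -3.16] op 0.629
[ 532.6 -358.2   39.3] [array([-0.633,  0.807,  1.512, -0.178,  1.042, -2.096]), np.float64(0.0)]
t 12.35 pos [ 540.6 -133.   187.3] d mm [  -8.  -225.2 -148. ] rv deg [-0.11 30.04 -0.32] F [-0.54  0.16 -3.16] op 0.629
```

>>> jog_arm([
  {"dx":-0.001,"dy":-0.028,"dz":0,"rx":0,"ry":3.75,"rz":0,"gripper":0.3},
  {"dx":-0.001,"dy":-0.028,"dz":0,"rx":0,"ry":3.75,"rz":0,"gripper":0.3},
  {"dx":-0.001,"dy":-0.028,"dz":0,"rx":0,"ry":3.75,"rz":0,"gripper":0.3},
  {"dx":-0.001,"dy":-0.028,"dz":0,"rx":0,"ry":3.75,"rz":0,"gripper":0.3},
  {"dx":-0.001,"dy":-0.028,"dz":0,"rx":0,"ry":3.75,"rz":0,"gripper":0.3},
  {"dx":-0.001,"dy":-0.028,"dz":0,"rx":0,"ry":3.75,"rz":0,"gripper":0.3},
  {"dx":-0.001,"dy":-0.028,"dz":0,"rx":0,"ry":3.75,"rz":0,"gripper":0.3},
  {"dx":-0.001,"dy":-0.028,"dz":0,"rx":0,"ry":3.75,"rz":0,"gripper":0.3},
  {"dx":0,"dy":0,"dz":-0.025,"rx":0,"ry":0,"rz":0,"gripper":0.3},
  {"dx":0,"dy":0,"dz":-0.025,"rx":0,"ry":0,"rz":0,"gripper":0.3},
  {"dx":0,"dy":0,"dz":0,"rx":0,"ry":0,"rz":0,"gripper":0.3},
  {"dx":0,"dy":0,"dz":0,"rx":0,"ry":0,"rz":0,"gripper":0.3},
])

```text
t: 13.55
eef_pos: [533.2, -357.0, 137.7]
tcp_rot: [-1.31, -0.004, 1.576]
ft_force: [1.0, -0.0, -2.0]
opening: 0.628
```

```bash
python3 - <<'E'
from fk import *
im=env.read_camera('scene'); cv2.imwrite('pics/t10.png',cv2.resize(im[180:320,130:290,::-1],None,fx=4,fy=4,interpolation=cv2.INTER_CUBIC))
im=env.read_camera('wrist'); cv2.imwrite('pics/w10.png',im[:,:,::-1])
todo([532.6,-358.2,39.3],Rt(-15,0))
E
```

```text
t 13.65 pos [ 533.7 -357.3  139.3] d mm [  -1.1   -0.9 -100. ] rv deg [-0.12  0.2  -0.31] F [ 1.11  0.78 -2.12] op 0.629
```

View pics/t10.png

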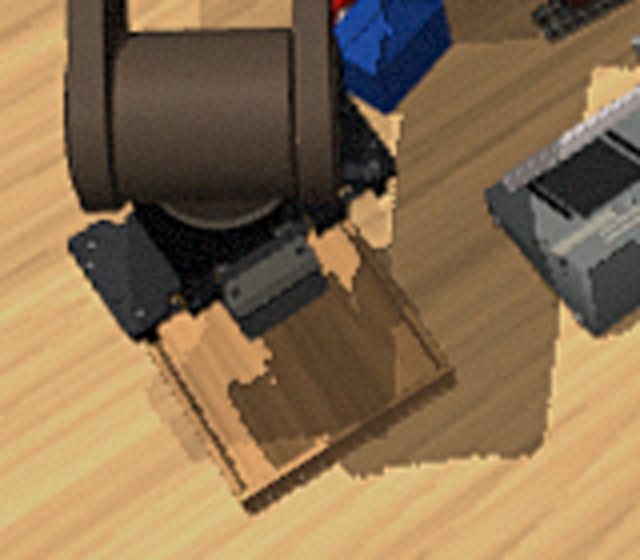

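View pics/w10.png

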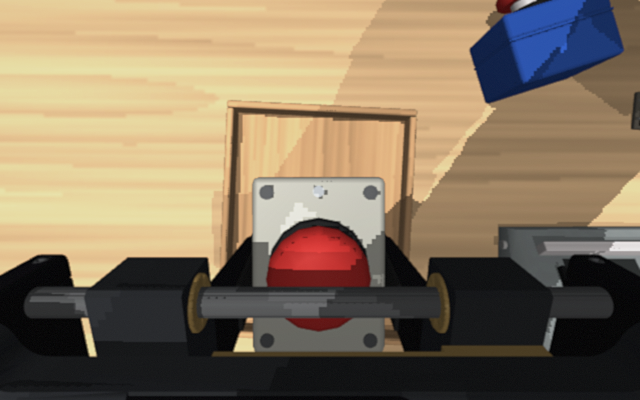

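```bash
python3 - <<'E'
from fk import *
s=env.state(); c=env.camera_info("wrist"); T=np.eye(4); T[:3,:3]=Rtool(s); T[:3,3]=s["eef_pos"]; M=T@c["mount"]
for uv in [(229,101),(417,110)]:
    d=M[:3,:3]@np.linalg.inv(c["camera_matrix"])@[*uv,1.]; o=M[:3,3]; print((o+d*(28-o[2])/d[2]).round(1))
E
```

```text
[ 422.7 -432.9   28. ]
[ 429.4 -275.4   28. ]
```

>>> jog_arm([
  {"dx":-0.001,"dy":0,"dz":-0.025,"rx":0,"ry":0.1,"rz":-0.2,"gripper":0.3},
  {"dx":-0.001,"dy":0,"dz":-0.025,"rx":0,"ry":0.1,"rz":-0.2,"gripper":0.3},
  {"dx":-0.001,"dy":-0.001,"dz":-0.025,"rx":-0.1,"ry":0,"rz":-0.2,"gripper":0.3},
  {"dx":0,"dy":0,"dz":-0.012,"rx":0,"ry":0,"rz":0,"gripper":0.3},
  {"dx":0,"dy":0,"dz":0,"rx":0,"ry":0,"rz":0,"gripper":0.3},
  {"dx":0,"dy":0,"dz":0,"rx":0,"ry":0,"rz":0,"gripper":0.3},
  {"dx":0,"dy":0,"dz":0,"rx":0,"ry":0,"rz":0,"gripper":0.3},
])

```text
t: 14.35
eef_pos: [530.9, -358.6, 52.9]
tcp_rot: [-1.31, 0.0, 1.566]
ft_force: [0.2, -0.1, -3.0]
opening: 0.629
```

```bash
python3 - <<'E'
from fk import *
todo([530,-358.2,36.3],Rt(-15,0))
E
```

```text
t 14.35 pos [ 530.9 -358.6   52.9] d mm [ -0.9   0.4 -16.6] rv deg [0.02 0.04 0.3 ] F [ 0.23 -0.06 -2.97] op 0.629
```

>>> jog_arm([
  {"dx":0,"dy":0,"dz":-0.005,"rx":0,"ry":0,"rz":0,"gripper":0.3},
  {"dx":0,"dy":0,"dz":-0.004,"rx":0,"ry":0,"rz":0,"gripper":0.3},
  {"dx":0,"dy":0,"dz":-0.003,"rx":0,"ry":0,"rz":0,"gripper":0.3},
  {"dx":0,"dy":0,"dz":-0.001,"rx":0,"ry":0,"rz":0,"gripper":0.3},
  {"dx":0,"dy":0,"dz":0,"rx":0,"ry":0,"rz":0,"gripper":0.3},
])

```text
t: 14.85
eef_pos: [530.2, -358.2, 38.1]
tcp_rot: [-1.308, -0.001, 1.565]
ft_force: [-0.6, -0.6, -2.6]
opening: 0.63
```

>>> jog_arm([
  {"dx":0,"dy":0,"dz":-0.0007,"rx":0,"ry":0,"rz":0,"gripper":0.3},
  {"dx":0,"dy":0,"dz":-0.0007,"rx":0,"ry":0,"rz":0,"gripper":0.3},
])

```text
t: 15.05
eef_pos: [530.3, -358.2, 37.0]
tcp_rot: [-1.308, -0.001, 1.565]
ft_force: [-1.6, 1.3, 4.8]
opening: 0.626
```

>>> jog_arm([
  {"dx":0,"dy":0,"dz":-0.0007,"rx":0,"ry":0,"rz":0,"gripper":0.3},
  {"dx":0,"dy":0,"dz":-0.0003,"rx":0,"ry":0,"rz":0,"gripper":0.3},
])

```text
t: 15.25
eef_pos: [530.3, -358.3, 37.0]
tcp_rot: [-1.308, -0.001, 1.565]
ft_force: [-2.4, 2.9, 9.3]
opening: 0.631
```

>>> jog_arm([
  {"dx":0,"dy":0,"dz":0,"rx":0,"ry":0,"rz":0,"gripper":0.68},
  {"dx":0,"dy":0,"dz":0,"rx":0,"ry":0,"rz":0,"gripper":0.75},
  {"dx":0,"dy":0,"dz":0,"rx":0,"ry":0,"rz":0,"gripper":0.85},
  {"dx":0,"dy":0,"dz":0,"rx":0,"ry":0,"rz":0,"gripper":0.85},
  {"dx":0,"dy":0,"dz":0,"rx":0,"ry":0,"rz":0,"gripper":0.85},
])

```text
t: 15.75
eef_pos: [530.3, -358.2, 35.8]
tcp_rot: [-1.308, -0.001, 1.565]
ft_force: [0.6, -0.1, -0.1]
opening: 0.848
```

```bash
python3 - <<'E'
from fk import *
im=env.read_camera('wrist'); cv2.imwrite('pics/w11.png',im[:,:,::-1])
todo([530,-358.2,36.3],Rt(-15,0))
E
```

```text
t 15.8 pos [ 530.3 -358.2   35.9] d mm [-0.3  0.   0.4] rv deg [-0.06 -0.06  0.31] F [-0.86 -0.35 -0.59] op 0.85
```

View pics/w11.png

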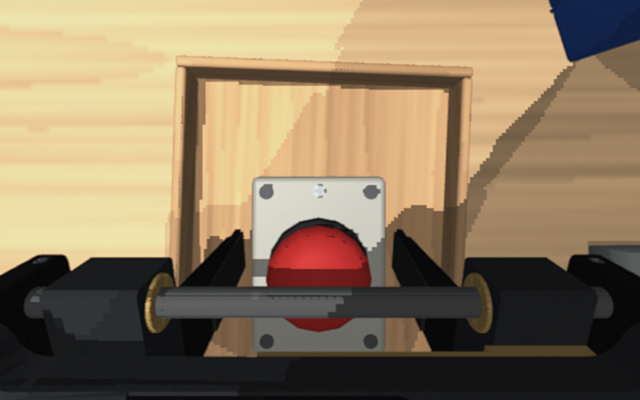

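>>> jog_arm([
  {"dx":0.002,"dy":0,"dz":0.008,"rx":0,"ry":0,"rz":0,"gripper":0.85},
  {"dx":0.004,"dy":0,"dz":0.015,"rx":0,"ry":0,"rz":0,"gripper":0.85},
  {"dx":0.005,"dy":0,"dz":0.02,"rx":0,"ry":0,"rz":0,"gripper":0.85},
  {"dx":0.006,"dy":0,"dz":0.025,"rx":0,"ry":0,"rz":0,"gripper":0.85},
  {"dx":0.006,"dy":0,"dz":0.025,"rx":0,"ry":0,"rz":0,"gripper":0.85},
  {"dx":0,"dy":0,"dz":0.03,"rx":0,"ry":0,"rz":0,"gripper":0.85},
  {"dx":-0.03,"dy":0,"dz":0.03,"rx":0,"ry":0,"rz":0,"gripper":0.85},
  {"dx":-0.04,"dy":0,"dz":0.03,"rx":0,"ry":0,"rz":0,"gripper":0.85},
  {"dx":-0.04,"dy":0,"dz":0.02,"rx":0,"ry":0,"rz":0,"gripper":0.85},
  {"dx":0,"dy":0,"dz":0,"rx":0,"ry":0,"rz":0,"gripper":0.85},
  {"dx":0,"dy":0,"dz":0,"rx":0,"ry":0,"rz":0,"gripper":0.85},
])

```text
t: 16.9
eef_pos: [443.2, -358.5, 240.2]
tcp_rot: [-1.31, 0.0, 1.565]
ft_force: [-0.5, -0.2, -0.3]
opening: 0.848
```

```bash
python3 - <<'E'
from fk import *
for n in("scene","side"):
    im=env.read_camera(n); cv2.imwrite(f'pics/{n}12.png',im[:,:,::-1])
im=cv2.imread('pics/scene12.png'); cv2.imwrite('pics/c12.png',cv2.resize(im[130:320,140:400],None,fx=3,fy=3,interpolation=cv2.INTER_CUBIC))
print(env.state())
E
```

```text
{'t': 17.0, 'joints': array([-0.7171685 ,  0.48718088,  1.55413312, -0.17590039,  1.30597842,
       -2.21938693]), 'qvel': array([ 5.85769192e-03,  1.70262781e-02, -1.90551942e-03, -2.01833569e-03,
       -8.79174759e-05, -1.11064113e-03]), 'tau': array([-5.55997062e-01, -6.23361111e+01, -2.54742301e+01, -5.43955229e-01,
        6.98460080e-01,  6.35446355e-03]), 'eef_pos': array([ 443.93206131, -358.16034637,  238.58332302]), 'tcp_rot': array([-1.30791284e+00, -1.25088565e-03,  1.56575742e+00]), 'ft_force': array([1.04560217, 0.30720209, 0.14541681]), 'moment': array([ 0.03184332, -0.13253114,  0.02926586]), 'opening': 0.8509935186078608}
```

View pics/c12.png

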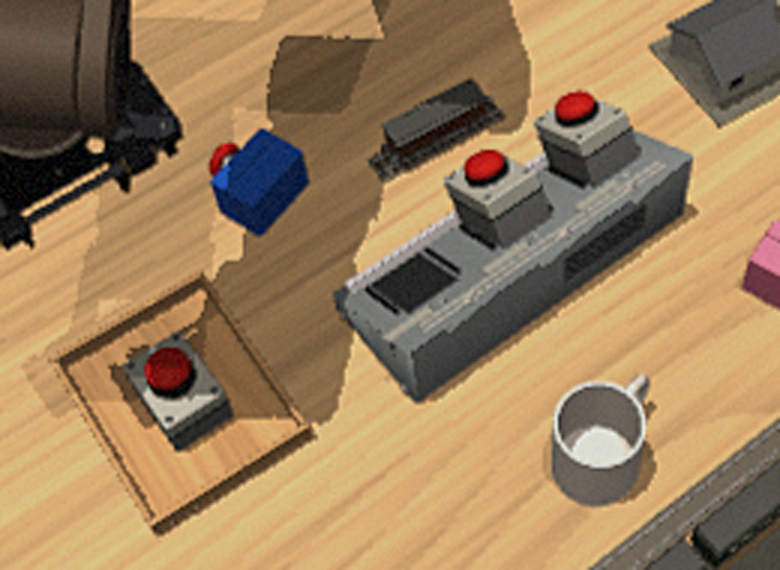

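View pics/side12.png

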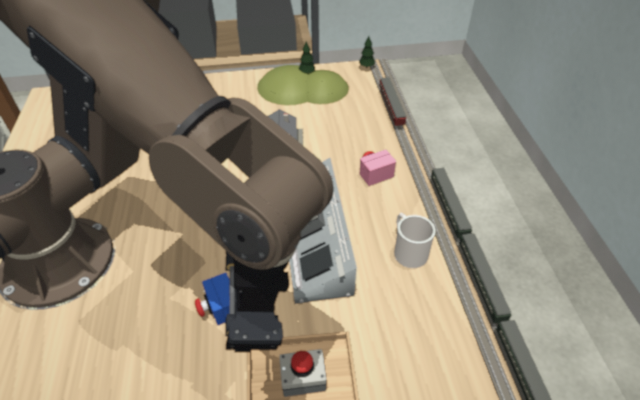

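```bash
python3 -c "
from cell import env
print(env.job_done())"
```

```text
the job is handed in; nothing more can be done
None
```

I tested the three boxes from left to right and handed the job in at about 17 s. Two were sound and one was faulty, and the faulty box is now in the repair tray.

- **Left and middle boxes:** both buttons snapped in and went about 9 mm to a firm stop, pressed with roughly 29 N and at least 20 N. They stayed in when let go, and both boxes are still in their bays.
- **Right box:** the button met a hard stop about 4.7 mm in, pressed with about 46 N, and sprang back out. I lifted the box out of its bay and lowered it onto the tray floor at about 12 N before releasing it.

The last camera pictures show the left and middle buttons low on their collars, and the right box upright near the middle of the tray. In those pictures the wagon, the mug and the blue and pink look-alikes are where they started. The arm hid part of the shed in the last side view. The arm ended clear of everything, reading about 1 N on the wrist.

- **Press angle:** a wrist joint limit made it impossible to press and grip at the full 30 degree tilt. I used a 15 degree tool tilt instead, while still moving along the button's stroke.
- **Tray position:** the two camera measurements of the tray's centre differed by about 7 mm. The room inside the tray covered that difference.
- **Refused move:** one early move command was refused because of its format, and nothing moved.

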